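# Load the pellet die and bring the hand press up four clicks

### The arm

A 6-joint arm with a two-finger parallel gripper is mounted at the origin on a cart in front of the work surface, level with it; the furniture and walls round the work are solid. World frame = base frame: x ahead of the robot, y to its left, z up, the work surface at z = 0. Lengths are in m, angles in rad, forces in N, time in s.
With the tool pointing down it reaches from about 0.3 to 0.875 m from the base axis. Payload 6.4 kg.
Tool frame: the origin (TCP) lies midway between the tips of the shut fingers; the grasp point (between the pads) lies 19 mm behind it; z points along the fingers, y is the direction in which the jaws open and shut (so a half turn about z gives the same grasp; the last joint's range is limited). The gripper opens to 85 mm and grips with 20 to 120 N. Pads are 22 mm wide; open, the fingers measure 114 mm over their backs; the gripper's body (76 mm by 85 mm) begins 54 mm behind the grasp point. The pads swing forward as they close: fully open they stand 13 mm farther back than shut.
Start: joints at [-1.318, 0.181, 1.607, -0, 1.354, -0.206], TCP at [0.255, -0.516, 0.231] pointing down, gripper open.
Joint ranges: [-2.99, 2.99], [-0.89, 2.07], [0.3, 2.58], [-1.14, 4.28], [0, 2.63], [-3.12, 3.12]. Speed limits (rad/s): [2.57, 2.57, 3.01, 3.14, 3.14, 3.14].

### API

Orientations are given as a unit quaternion [w, x, y, z].
In Python, from bench import ctrl gives the robot as it stands.
- The arm moves only by the tool apply_moves, never from a script. Its argument "plan" is a list of rows, each an object with "translation": the shift along the tool's x, y, z in m, a list of three; "angular": the turn, a rotation vector about the tool's x, y, z in rad, a list of three; "hand": the finger opening in m, from 0 to 0.0854. In form: [{"translation": [x, y, z], "angular": [rx, ry, rz], "hand": hand}, ...]. A call has 1 to 10 rows; each row shifts and turns the commanded pose from where the row before left it, along the tool's axes as they then stand; what a row does not reach is not made up. A row lasts 1/8 s, in which the tool goes at most 62.5 mm and 10.7 degrees, less where a joint would pass 70% of its speed; a pose out of reach is approached as far as the arm can. A call with a gripper value outside its range is refused whole. The fingers move at their own pace and stop on an object; the grip force is fixed at half the most. Time passes only in rows, so rows that do not move let the fingers close. It gives the time, the measured TCP pose, the force and the opening at its end, in the units of the state.
- ctrl.get_obs(): the state, without advancing time (a new reading comes with each control period).
- ctrl.camera(name): name is "scene" or "side" or "wrist"; returns a dict with "img" (420x560x3 uint8, red, green, blue), "K" (3x3 intrinsics, pixels), "eye" and "orientation" of the camera in the world. Camera axes: x right, y up, looking along -z (the intrinsics and any distortion apply to the point x, -y, -z); pixel columns grow to the right and rows downward; lengths in m; the calibration is good to about 2 mm. A picture is of the moment at which its call begins. There is no depth.
- ctrl.hand_in(): hands the job in, once; it reports no verdict.
The state is a dict: "time_s": time; "q": joint angles; "dq": joint speeds; "joint_efforts": joint torques, N m; "eef_pos": TCP position; "eef_rot": TCP orientation; "wrist_force": force on the tool from outside, world axes, zero at the start; "torque": the same for the moment, N m; "opening": opening from 0.0 (shut) to 1.0 (fully open).
Only numpy, scipy, OpenCV 4.12 (cv2) and the standard library are available. Lean on these libraries where they do the work, as an engineer would, in place of code of your own. Each camera call takes 0.05 s, during which the arm holds its last target.

### The job

Stand the slim one of the two steel pellet dies upright in the ring on the press's shuttle table, let go of it, and push the table fully home under the ram. Then draw the ratchet lever down exactly four clicks, never on to a fifth, and finish while still holding it down there with the die under load: the lever springs up if it is let go. Leave the wide die standing where it is.

Things in the scene. Friction and masses are not known exactly. Their poses are not given: they have to be found in the camera images.
- press: Grey C-frame hand press, fixed, 250 mm high. Origin: on the worktop below the ram's axis; x points to its back, y to its left, where a 92 mm wide bed for the shuttle table runs out to y = 280 mm. Head: x -35 to 96, y -44 to 44, z 113 to 207 mm; nothing overhangs the bed beyond y = 44 mm. The toothed ratchet disc (radius 43 mm) and the lever are in front of the head, x -48 to -71 mm.
- shuttle (a joint): Slide of the flat aluminium shuttle table along the press's -y, in m: 0 = drawn out to the left (loading place), 0.150 = fully home, against the stop, nest under the ram. Friction about 2 N, stays where it is left. Starts nearly out.
- nest (a point): Centre of the flat floor inside the nest, a steel ring on the shuttle table: inner diameter 39 mm, outer 51 mm, rim 6 mm above this floor, which is 22 mm above the worktop. Moves with the shuttle.
- shuttle_knob (a point): Top centre of the black knob on the shuttle table, 60 mm above the worktop: 22 mm across, from 44 mm up to 60 mm height, on a 12 mm stem down to the table at 22 mm. It stands 100 mm from the nest's centre along the press's +y and is used to push the table home.
- slim_die: Slim steel pellet die, loose, about 0.3 kg: upright cylinder 36 mm in diameter, 44 mm high, with a 16 mm plunger (spring-loaded inside, about 3 N per mm) standing out of its top up to 60 mm. Origin: centre of its underside, z up along its axis. Grasp it by the cylinder. The nest is 3 mm wider than it is.
- wide_die: Wide steel pellet die, loose, a bystander: cylinder 54 mm in diameter, 38 mm high, 26 mm plunger up to 54 mm. Too wide for the nest. Origin: centre of its underside.
- ratchet (a joint): Lever angle, rad: 0 = up (grip to the press's -y, 0.75 above level), grows as it is drawn down, stop 1.30; a spring returns it to 0 if let go. A plunger clicks over teeth 0.18 apart with crests at 0.30 (1st), 0.48, 0.66, 0.84 (4th), 1.02 (5th): the pull at the grip climbs, peaks 0.05 before a crest and eases by 4 to 6 N until 0.04 past it. Pull 5 to 15 N; about 10 N to hold in the 4th notch.
- grip (a point): Centre of the black ribbed round grip at the lever's end: 19 mm thick, 72 mm long along the lever, centre 165 mm from the hinge axis. It can be pinched across (along the press's x) from above.
- lever: The press's lever with its ratchet disc. Origin: on its hinge axis, in the plane in which the 12 mm rod and the grip swing, 158 mm above the worktop. The hinge axis is the press's x direction; the grip swings down on the press's -y side. Raised, its end stands 300 mm high, 130 mm to the press's -y. Its frame is parallel to the press's when ratchet reads 0.
- ram: Ram of the press, ending in a 26 mm disc under the head. Origin: centre of its underside, 92 mm above the worktop when the lever reads 0, 10 mm above the slim die's plunger when that is in the nest; goes down 20 mm per rad of lever, so it meets the plunger at about 0.5 rad.

How it is judged:
On the way, in this order (a step that is already met when the one before it is completed fails the run):
1. the slim die stands upright in the nest ring, let go, with the lever up (distance between slim_die and nest below 0.004 m and angle between slim_die's own z axis and vertical below 0.06 rad and contact force between the fingers and slim_die below 0.2 N and value of joint ratchet below 0.2 rad), for 0.2 s.
2. the shuttle table is fully home with the die in it, the lever still up (value of joint shuttle above 0.147 m and distance between slim_die and nest below 0.004 m and angle between slim_die's own z axis and vertical below 0.06 rad and value of joint ratchet below 0.2 rad), for 0.2 s.
3. the lever is drawn down past its second click by the fingers (value of joint ratchet above 0.52 rad and contact force between the fingers and lever above 1 N).
At the end, for the whole second after the job is handed in: The fingers hold the lever (over 2 N), lever still (under 0.05 rad/s) between the 4th and 5th click (0.85 to 1.02 rad); the ram presses the slim die with over 8 N; the die is upright (0.06 rad), within 4 mm of the nest centre; the shuttle is home (over 0.147 m) (value of joint ratchet between 0.85 and 1.02 rad and velocity of joint ratchet between -0.05 and 0.05 rad/s and contact force between the fingers and lever above 2 N and contact force between ram and slim_die above 8 N and value of joint shuttle above 0.147 m and distance between slim_die and nest below 0.004 m and angle between slim_die's own z axis and vertical below 0.06 rad); the arm keeps its last pose, push and grip.
It fails at once if the lever is drawn on to the fifth click (value of joint ratchet above 1.05 rad).
It fails at once if the wide die is moved by more than 20 mm or tipped (distance of wide_die from where it was at the start of the episode above 0.02 m or angle between wide_die's own z axis and vertical above 0.3 rad).
It also fails if it takes over 72 s, if anything falls off the work surface, if the arm or the gripper's body presses on something with over 40 N, if the wrist force passes 120 N, or if a joint passes its speed limit or range.

## Working session

There is one attempt and no reset: what is moved stays moved. The work goes in short steps, Python scripts to look and compute and a tool call to move; the robot and the scene stay as the last step left them, time stands still between calls to the robot, and variables do not carry over. Pictures are saved under pics/ and viewed, and the job is handed in when it is done.

Besides the shell and the picture viewer there is one more tool, called after "Emit:" by a JSON object that holds its "api" and its "payload". apply_moves: Moves the arm, as the interface text tells. Its arguments: {"type":"object","properties":{"plan":{"type":"array","items":{"type":"object","properties":{"translation":{"type":"array","items":{"type":"number"}},"angular":{"type":"array","items":{"type":"number"}},"hand":{"type":"number"}}}}},"required":["plan"]}

```bash
mkdir -p pics; ls; python3 - <<'E'
from bench import ctrl
import cv2
o=ctrl.get_obs()
for k,v in o.items(): print(k,v)
for n in ["scene","side","wrist"]:
    c=ctrl.camera(n); cv2.imwrite(f"pics/{n}0.png",c["img"][:,:,::-1]); print(n,c["K"],c["eye"],c["orientation"],[k for k in c])
E
```

```text
pics
time_s 0.0
q [-1.31828797e+00  1.81531599e-01  1.60800400e+00 -1.50326487e-05
  1.35379637e+00 -2.06289473e-01]
dq [-0.00051936 -0.00037743  0.00235644  0.00095374  0.00116178  0.00039716]
joint_efforts [-5.17580556e-04 -4.44875050e+01 -3.51335657e+01 -3.58419757e-04
  9.24052438e-03  9.27840972e-06]
eef_pos [ 0.25452712 -0.51498464  0.2303914 ]
eef_rot [-8.69256799e-04  9.73802516e-01  2.27393721e-01 -2.74322142e-05]
wrist_force [-0.05928726  0.14129782  0.02264133]
torque [-0.01417904  0.00547055  0.00470301]
opening 1.0014904019799602
scene [[538.30415182   0.         275.46125561]
 [  0.         538.30415182 210.6129567 ]
 [  0.           0.           1.        ]] [ 0.170365   -0.83095232  1.2521929 ] [ 0.91852899  0.32643484 -0.07987717 -0.20824126] ['img', 'K', 'eye', 'orientation']
side [[394.67540814   0.         276.94269193]
 [  0.         394.67540814 206.94784494]
 [  0.           0.           1.        ]] [0.34857027 0.6380304  0.76609029] [-0.13543585 -0.06521166  0.40549458  0.90165332] ['img', 'K', 'eye', 'orientation']
wrist [[303.27798243   0.         281.39161478]
 [  0.         303.27798243 205.86341937]
 [  0.           0.           1.        ]] [ 0.3167311  -0.48414986  0.37333112] [ 0.84093045 -0.1174822   0.07312751 -0.52315035] ['img', 'K', 'eye', 'orientation']
```

View pics/scene0.png

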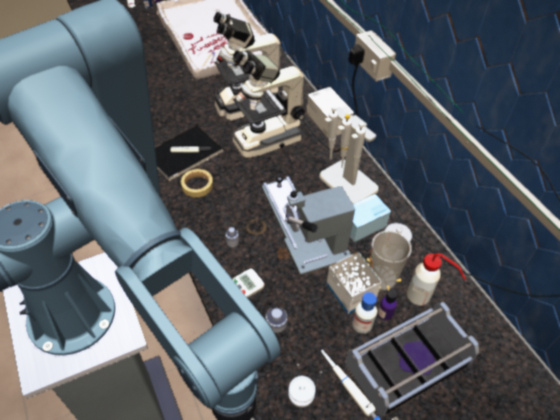

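View pics/side0.png

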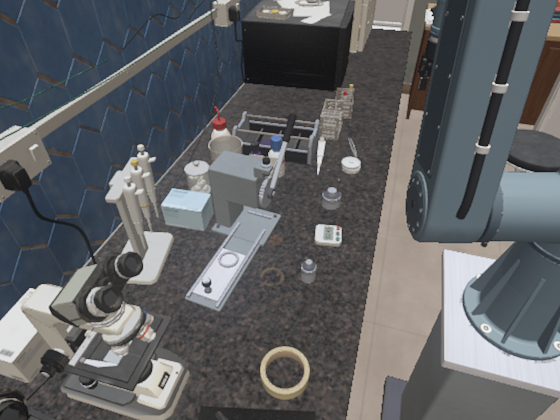

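View pics/wrist0.png

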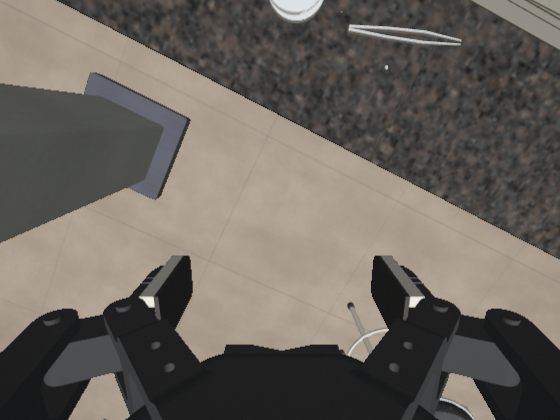

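The scene view shows the slim die at about (232,237), the wide die at (277,318) and the press at (320,225). In the side view the slim die is at (309,271), the wide die at (331,197), the nest ring at (229,259) and the knob at (207,287). I'll enlarge these next.

```bash
cat > h.py <<'E'
import numpy as np, cv2
from scipy.spatial.transform import Rotation as R
def rot(q): return R.from_quat([q[1],q[2],q[3],q[0]]).as_matrix()
def ray(c,u,v):
    K=np.array(c["K"]); d=np.array([(u-K[0,2])/K[0,0],-(v-K[1,2])/K[1,1],-1.])
    return np.array(c["eye"]),rot(c["orientation"])@d
def atz(c,u,v,z):
    e,d=ray(c,u,v); return e+d*(z-e[2])/d[2]
def proj(c,p):
    K=np.array(c["K"]); x=rot(c["orientation"]).T@(np.array(p)-c["eye"])
    return np.array([K[0,2]+K[0,0]*x[0]/-x[2],K[1,2]+K[1,1]*-x[1]/-x[2]])
def tri(obs):
    A=np.zeros((3,3));b=np.zeros(3)
    for c,u,v in obs:
        e,d=ray(c,u,v);d=d/np.linalg.norm(d);P=np.eye(3)-np.outer(d,d);A+=P;b+=P@e
    return np.linalg.solve(A,b)
def crop(c,name,x0,y0,w,h,s):
    im=np.ascontiguousarray(c["img"][y0:y0+h,x0:x0+w,::-1]); im=cv2.resize(im,None,fx=s,fy=s,interpolation=cv2.INTER_CUBIC)
    for i in range(x0-x0%10+10,x0+w,10):
        cv2.line(im,((i-x0)*s,0),((i-x0)*s,5 if i%50 else 12),(0,255,255),1)
        if i%20==0: cv2.putText(im,str(i),((i-x0)*s-10,22),0,.35,(0,255,255),1)
    for i in range(y0-y0%10+10,y0+h,10):
        cv2.line(im,(0,(i-y0)*s),(5 if i%50 else 12,(i-y0)*s),(0,255,255),1)
        if i%20==0: cv2.putText(im,str(i),(8,(i-y0)*s+4),0,.35,(0,255,255),1)
    cv2.imwrite(f"pics/{name}.png",im)
E
python3 - <<'E'
from h import *
from bench import ctrl
import pickle
cs=ctrl.camera("scene");cd=ctrl.camera("side")
pickle.dump((cs,cd),open("c0.pkl","wb"))
crop(cs,"s1",215,165,150,115,5)
crop(cd,"d1",180,140,170,125,4)
crop(cd,"d2",180,205,150,110,5)
E
```

```text
(no output)
```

View pics/s1.png

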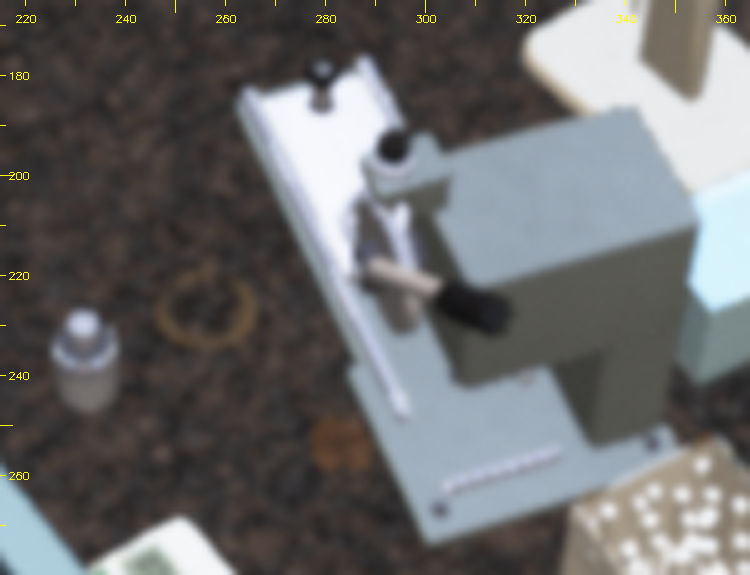

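View pics/d1.png

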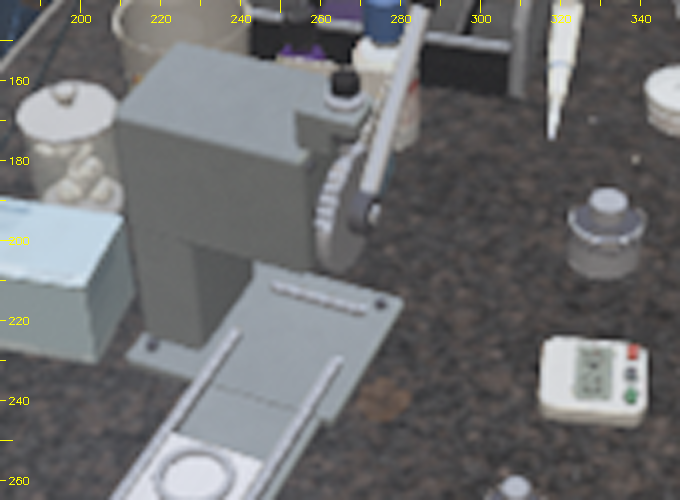

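View pics/d2.png

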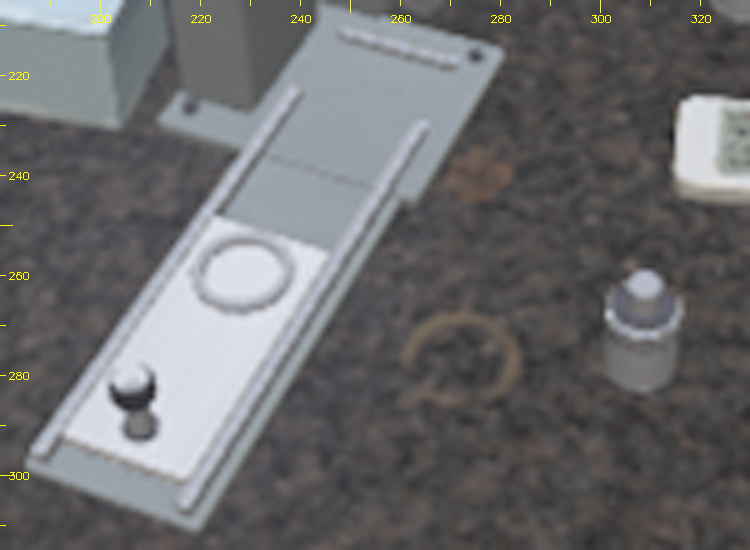

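```bash
cat > m.py <<'E'
from h import *
import pickle
cs,cd=pickle.load(open("c0.pkl","rb"))
p=lambda n,a:print(n,np.round(a,4))
p("slim scene",atz(cs,231.6,229.2,.06)); p("slim side",atz(cd,309,261.5,.06)); p("tri",tri([(cs,231.6,229.2),(cd,309,261.5)]))
n=atz(cd,228.6,259.6,.028);p("nest side",n)
k=tri([(cs,279.4,179.6),(cd,206.4,281)]);p("knob tri",k);p("knob scene",atz(cs,279.4,179.6,.06));p("knob side",atz(cd,206.4,281,.06))
p("dist",np.linalg.norm((k-n)[:2]))
# base plate corners/edges for direction (side): rails
a=atz(cd,184+4,296,.03);b=atz(cd,238.5,223,.03);p("railL",b-a); print(np.arctan2(*(b-a)[[1,0]]))
a=atz(cd,217.5,305.5,.03);b=atz(cd,265,230,.03);p("railR",b-a); print(np.arctan2(*(b-a)[[1,0]]))
a=atz(cs,264.5,183.5,.03);b=atz(cs,295,247,.03);p("rail scene",b-a); print(np.arctan2(*(b-a)[[1,0]]))
p("wide",tri([(cs,277,313),(cd,332,190)]))
E
python3 m.py; python3 - <<'E'
import sys;sys.path.insert(0,'.')
from h import *
import pickle
cs,cd=pickle.load(open("c0.pkl","rb"))
crop(cd,"d3",230,110,90,90,6)
crop(cs,"s2",265,180,70,60,10)
E
```

```text
slim scene [0.4665 0.0333 0.06  ]
slim side [0.4622 0.0395 0.06  ]
tri [0.4651 0.0358 0.0563]
nest side [0.6576 0.0638 0.028 ]
knob tri [0.673  0.1536 0.0489]
knob scene [0.6687 0.1446 0.06  ]
knob side [0.6675 0.1612 0.06  ]
dist 0.0911
railL [-0.0219 -0.2539  0.    ]
-1.6567902118498306
railR [-0.0251 -0.253   0.    ]
-1.6695536433367586
rail scene [-0.0239 -0.2516  0.    ]
-1.6655631970996607
wide [ 0.4671 -0.2502  0.0495]
```

View pics/d3.png

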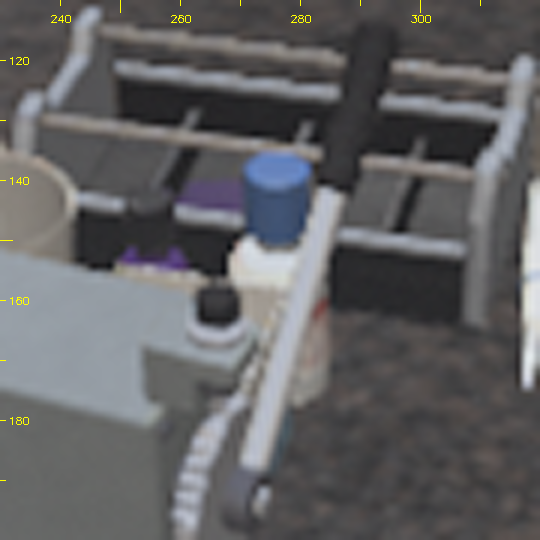

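View pics/s2.png

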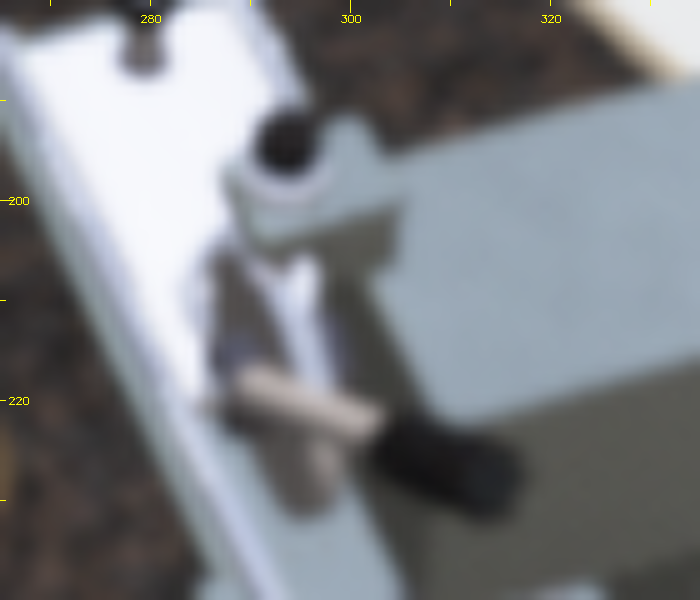

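```bash
cat >> h.py <<'E'
def step(o,target,yaw,nmax=0.06):
    """rows needed: total tool-frame shift to target pointing down with tool-x yaw"""
    T=rot(o["eef_rot"]); d=T.T@(np.array(target)-o["eef_pos"])
    c,s=np.cos(yaw),np.sin(yaw); G=np.array([[c,s,0],[s,-c,0],[0,0,-1.]])
    rv=R.from_matrix(T.T@G).as_rotvec()
    return np.round(d,4),np.round(rv,4)
E
python3 - <<'E'
from h import *
from bench import ctrl
o=ctrl.get_obs();c=ctrl.camera("wrist")
T=rot(o["eef_rot"])
print("cam in tool",T.T@(np.array(c["eye"])-o["eef_pos"])); print(np.round(T.T@rot(c["orientation"]),3))
print(T)
print(step(o,[0.56,0.0,0.28],1.478))
E
```

```text
cam in tool [ 0.06947635 -0.00038823 -0.14283147]
[[-0.001  0.962  0.274]
 [ 1.     0.001 -0.001]
 [-0.001  0.274 -0.962]]
[[ 8.96578308e-01  4.42885186e-01 -2.21642087e-04]
 [ 4.42885217e-01 -8.96577981e-01  7.80326300e-04]
 [ 1.46875544e-04 -7.97785637e-04 -9.99999671e-01]]
(array([ 0.502 , -0.3268, -0.0488]), array([-7.0000e-04, -5.0000e-04, -1.0192e+00]))
```

```bash
python3 - <<'E'
from h import *
from bench import ctrl
o=ctrl.get_obs()
print(step(o,[0.54,0.10,0.27],1.478))
E
```

```text
(array([ 0.5284, -0.4254, -0.0387]), array([-4.0000e-04, -4.0000e-04, -1.0192e+00]))
```

Emit:
{"api": "apply_moves", "payload": {"plan": [{"translation":[0.044,-0.0354,-0.0032],"angular":[0,0,0],"hand":0.085},{"translation":[0.044,-0.0354,-0.0032],"angular":[0,0,0],"hand":0.085},{"translation":[0.044,-0.0354,-0.0032],"angular":[0,0,0],"hand":0.085},{"translation":[0.044,-0.0354,-0.0032],"angular":[0,0,0],"hand":0.085},{"translation":[0.044,-0.0354,-0.0032],"angular":[0,0,0],"hand":0.085},{"translation":[0.044,-0.0354,-0.0032],"angular":[0,0,0],"hand":0.085},{"translation":[0.044,-0.0354,-0.0032],"angular":[0,0,0],"hand":0.085},{"translation":[0.044,-0.0354,-0.0032],"angular":[0,0,0],"hand":0.085},{"translation":[0.044,-0.0354,-0.0032],"angular":[0,0,0],"hand":0.085},{"translation":[0.044,-0.0354,-0.0032],"angular":[0,0,0],"hand":0.085}]}}

```text
time_s: 1.55
eef_pos: [0.493, -0.0015, 0.2636]
eef_rot: [0.0, 0.974, 0.227, 0.0]
wrist_force: [0.8, -0.7, -0.0]
opening: 0.995
```

Emit:
{"api": "apply_moves", "payload": {"plan": [{"translation":[0.044,-0.0354,-0.0032],"angular":[0,0,0],"hand":0.085},{"translation":[0.044,-0.0354,-0.0032],"angular":[0,0,0],"hand":0.085},{"translation":[0,0,0],"angular":[0,0,-0.17],"hand":0.085},{"translation":[0,0,0],"angular":[0,0,-0.17],"hand":0.085},{"translation":[0,0,0],"angular":[0,0,-0.17],"hand":0.085},{"translation":[0,0,0],"angular":[0,0,-0.17],"hand":0.085},{"translation":[0,0,0],"angular":[0,0,-0.17],"hand":0.085},{"translation":[0,0,0],"angular":[0,0,-0.17],"hand":0.085},{"translation":[0,0,0],"angular":[0,0,0],"hand":0.085},{"translation":[0,0,0],"angular":[0,0,0],"hand":0.085}]}}

```text
time_s: 2.8
eef_pos: [0.5399, 0.0991, 0.2697]
eef_rot: [-0.0, 0.74, 0.673, -0.0]
wrist_force: [0.5, -0.7, -0.5]
opening: 0.993
```

```bash
python3 - <<'E'
from h import *
from bench import ctrl
import pickle
o=ctrl.get_obs();print(o["time_s"],o["eef_pos"],o["eef_rot"],o["q"])
c=ctrl.camera("wrist");cs=ctrl.camera("scene");cd=ctrl.camera("side")
pickle.dump((c,cs,cd),open("c1.pkl","wb"))
crop(c,"w1",0,0,560,420,1)
crop(cs,"s3",160,120,230,190,3)
E
```

```text
2.8 [0.53991241 0.09914711 0.26967598] [-1.66423510e-05  7.39978272e-01  6.72630773e-01 -6.50795311e-06] [-3.46740299e-02  9.17216055e-02  1.62858319e+00  1.49218717e-05
  1.42132041e+00  6.06035301e-02]
```

View pics/w1.png

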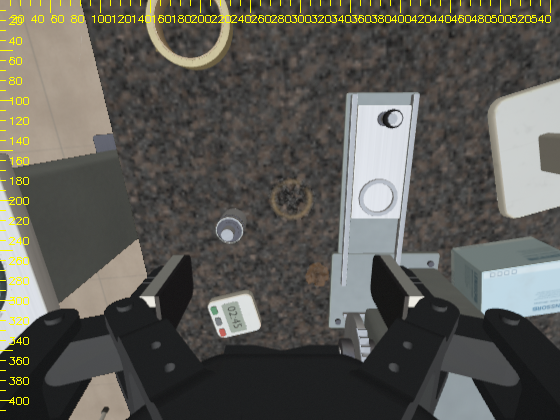

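View pics/s3.png

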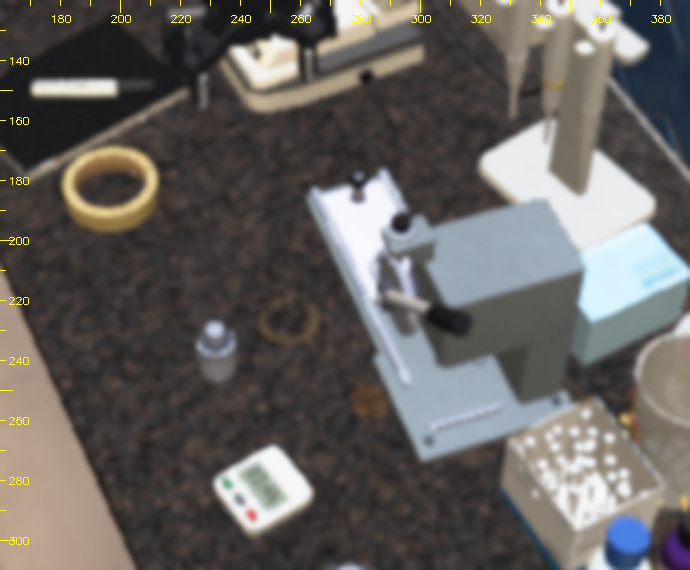

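```bash
python3 - <<'E'
from h import *
import pickle
c,cs,cd=pickle.load(open("c1.pkl","rb"))
crop(c,"w2",200,205,60,50,12)
crop(c,"w3",335,85,95,140,4)
E
python3 - <<'E'
import cv2,numpy as np
a=cv2.imread('pics/w2.png');b=cv2.imread('pics/w3.png')
E
```

```text
(no output)
```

View pics/w2.png

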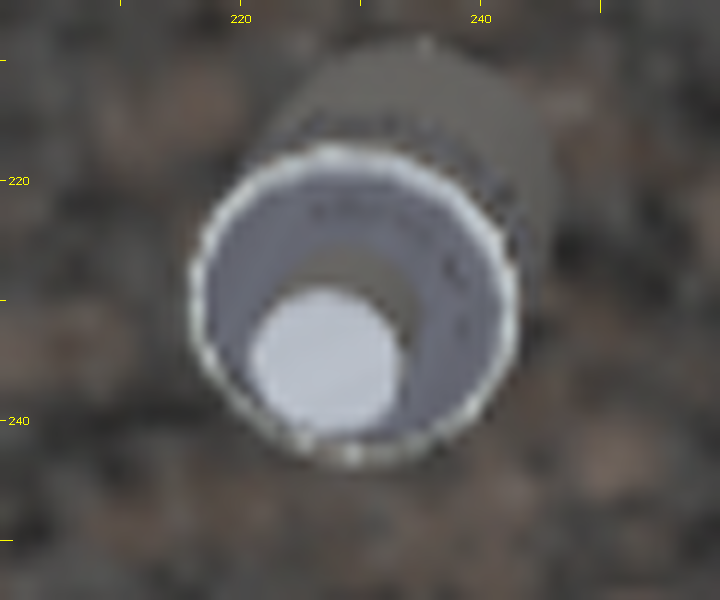

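View pics/w3.png

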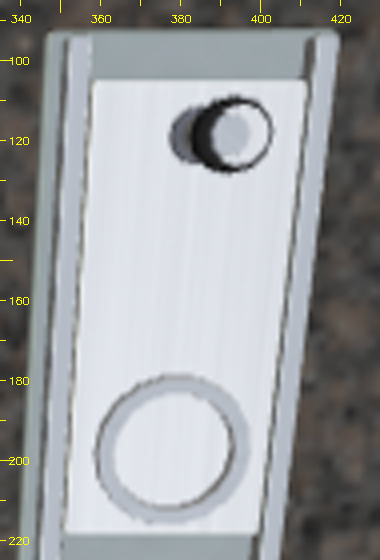

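```bash
python3 - <<'E'
from h import *
import pickle
c,cs,cd=pickle.load(open("c1.pkl","rb"))
p=lambda n,a:print(n,np.round(a,4))
p("slim rim",atz(c,229.5,230.4,.044));p("slim plunger",atz(c,227.2,235.1,.06))
n=atz(c,378.1,197,.028);k=atz(c,394,118.3,.059)
p("nest",n);p("knob",k);d=k-n;print(np.hypot(*d[:2]),np.arctan2(d[1],d[0]))
a=atz(c,356,105.5,.022);b=atz(c,351.2,218.5,.022);print(np.arctan2(*(a-b)[[1,0]]),np.hypot(*(a-b)[:2]))
a=atz(c,411,105.5,.022);b=atz(c,399.2,218.5,.022);print(np.arctan2(*(a-b)[[1,0]]))
p("rim w",atz(c,242.8,231,.044)-atz(c,215.9,230,.044))
E
```

```text
slim rim [0.4664 0.0371 0.044 ]
slim plunger [0.4661 0.0369 0.06  ]
nest [0.6631 0.0587 0.028 ]
knob [0.6722 0.1572 0.059 ]
0.09890230657435388 1.4788593855163996
1.4976714911906575 0.14565361847289898
1.4825206499630543
rim w [ 0.0344 -0.0047 -0.    ]
```

```bash
python3 - <<'E'
from h import *
from bench import ctrl
o=ctrl.get_obs()
print(step(o,[0.4662,0.037,0.114],1.482))
E
```

```text
(array([-0.0688, -0.0676,  0.1557]), array([ 0.    ,  0.    , -0.0048]))
```

Emit:
{"api": "apply_moves", "payload": {"plan": [{"translation":[-0.0172,-0.0169,0.039],"angular":[0,0,-0.005],"hand":0.085},{"translation":[-0.0172,-0.0169,0.039],"angular":[0,0,0],"hand":0.085},{"translation":[-0.0172,-0.0169,0.039],"angular":[0,0,0],"hand":0.085},{"translation":[-0.0172,-0.0169,0.0387],"angular":[0,0,0],"hand":0.085},{"translation":[0,0,0],"angular":[0,0,0],"hand":0.085},{"translation":[0,0,0],"angular":[0,0,0],"hand":0.085}]}}

```text
time_s: 3.7
eef_pos: [0.4681, 0.0366, 0.1154]
eef_rot: [0.001, 0.737, 0.675, 0.001]
wrist_force: [1.1, -0.0, -0.6]
opening: 0.996
```

```bash
python3 - <<'E'
from h import *
from bench import ctrl
import pickle
o=ctrl.get_obs();print(o["time_s"],o["eef_pos"],o["eef_rot"])
c=ctrl.camera("wrist");pickle.dump((o,c),open("c2.pkl","wb"))
crop(c,"w4",150,180,260,200,3)
E
```

```text
3.7 [0.4680969  0.03657436 0.11538273] [0.00087882 0.73746894 0.67537997 0.00083058]
```

View pics/w4.png

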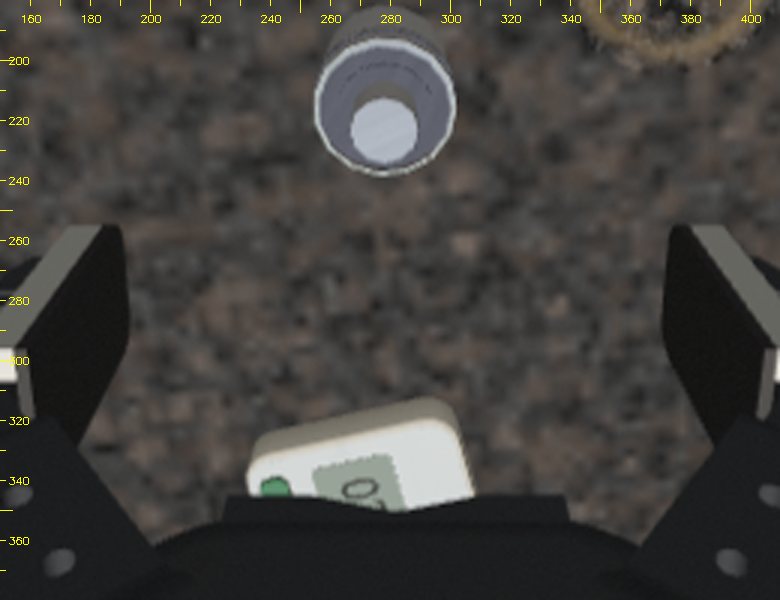

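```bash
python3 - <<'E'
from h import *
from bench import ctrl
import pickle
o,c=pickle.load(open("c2.pkl","rb"))
print(atz(c,278.7,215.7,.044),atz(c,278,223.3,.06))
o=ctrl.get_obs();print(o["eef_pos"],step(o,[0.466,0.037,0.014],1.482))
E
```

```text
[0.46615162 0.03759036 0.044     ] [0.46571087 0.03727034 0.06      ]
[0.46867468 0.03661557 0.11588744] (array([ 0.0002, -0.0031,  0.1019]), array([0.0037, 0.0001, 0.0016]))
```

Emit:
{"api": "apply_moves", "payload": {"plan": [{"translation":[0.0003,-0.002,0.025],"angular":[0,0,0],"hand":0.085},{"translation":[0,0,0.03],"angular":[0,0,0],"hand":0.085},{"translation":[0,0,0.025],"angular":[0,0,0],"hand":0.085},{"translation":[0,0,0.01],"angular":[0,0,0],"hand":0.085},{"translation":[0,0,0],"angular":[0,0,0],"hand":0.085},{"translation":[0,0,0],"angular":[0,0,0],"hand":0.085},{"translation":[0,0,0],"angular":[0,0,0],"hand":0.085}]}}

```text
time_s: 4.62
eef_pos: [0.4655, 0.0369, 0.025]
eef_rot: [0.001, 0.737, 0.676, 0.001]
wrist_force: [1.0, 0.2, 0.3]
opening: 0.993
```

```bash
python3 - <<'E'
from h import *
from bench import ctrl
o=ctrl.get_obs();print(o["eef_pos"],o["q"],step(o,[0.466,0.037,0.014],1.482))
E
```

```text
[0.4655203  0.03694409 0.02502301] [-1.75815826e-01  2.52082492e-01  2.00984921e+00 -2.45382652e-06
  8.77621456e-01 -8.88972998e-02] (array([0.0001, 0.0005, 0.011 ]), array([0.002 , 0.0002, 0.0019]))
```

Emit:
{"api": "apply_moves", "payload": {"plan": [{"translation":[0,0.0005,0.011],"angular":[0.002,0,0.002],"hand":0.085},{"translation":[0,0,0],"angular":[0,0,0],"hand":0.06},{"translation":[0,0,0],"angular":[0,0,0],"hand":0.03},{"translation":[0,0,0],"angular":[0,0,0],"hand":0.02},{"translation":[0,0,0],"angular":[0,0,0],"hand":0.02},{"translation":[0,0,0],"angular":[0,0,0],"hand":0.02},{"translation":[0,0,0],"angular":[0,0,0],"hand":0.02}]}}

```text
time_s: 5.5
eef_pos: [0.4654, 0.037, 0.0133]
eef_rot: [-0.0, 0.738, 0.675, -0.0]
wrist_force: [-0.3, -0.4, 4.8]
opening: 0.403
```

```bash
python3 - <<'E'
from h import *
from bench import ctrl
o=ctrl.get_obs();print(o["eef_pos"],o["opening"],o["wrist_force"],step(o,[0.466,0.037,0.014],1.482))
c=ctrl.camera("wrist");crop(c,"w5",150,180,260,200,3)
E
```

```text
[0.46542185 0.03695139 0.01332736] 0.4028270572388085 [-0.32381028 -0.3704359   4.77311939] (array([ 0.0001,  0.0006, -0.0007]), array([-0.0013,  0.0001, -0.0002]))
```

View pics/w5.png

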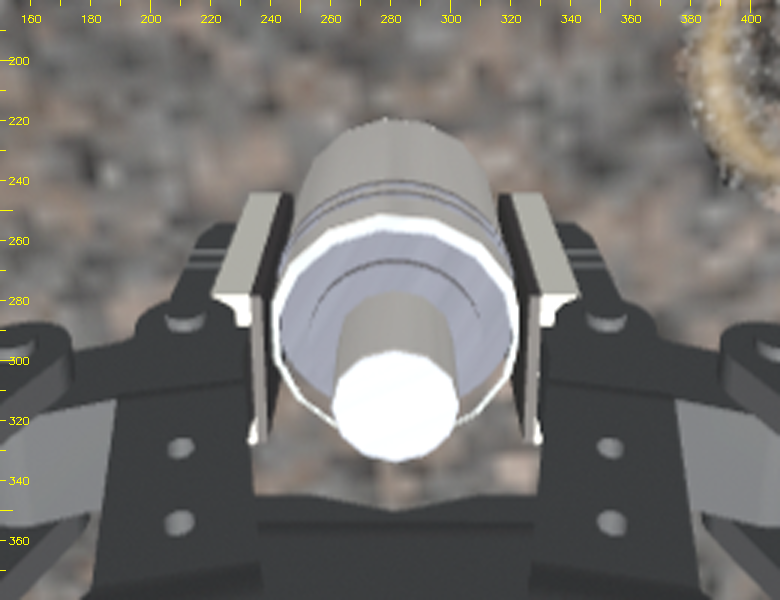

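```bash
cat >> h.py <<'E'
def intool(o,p): return rot(o["eef_rot"]).T@(np.array(p)-o["eef_pos"])
E
python3 - <<'E'
from h import *
from bench import ctrl
o=ctrl.get_obs();c=ctrl.camera("wrist")
for u,v,z in [(282,315.3,.06),(150+398/3,180+325/3,.044)]:
    p=atz(c,u,v,z);print(p,intool(o,p))
# target TCP so that die over nest, die bottom at z=.07 
print(step(o,[0.663,0.0587,0.0133+0.075],1.482))
E
```

```text
[0.46534393 0.03741027 0.06      ] [ 0.00045318 -0.00017088 -0.0466801 ]
[0.46578703 0.03887254 0.044     ] [ 0.00195013  0.00016182 -0.03068063]
(array([ 0.0392,  0.1948, -0.0752]), array([-0.0013,  0.0001, -0.0002]))
```

Emit:
{"api": "apply_moves", "payload": {"plan": [{"translation":[0,0,-0.02],"angular":[0,0,0],"hand":0.02},{"translation":[0,0,-0.03],"angular":[0,0,0],"hand":0.02},{"translation":[0,0,-0.025],"angular":[0,0,0],"hand":0.02},{"translation":[0.0065,0.0325,0],"angular":[0,0,0],"hand":0.02},{"translation":[0.0065,0.0325,0],"angular":[0,0,0],"hand":0.02},{"translation":[0.0065,0.0325,0],"angular":[0,0,0],"hand":0.02},{"translation":[0.0065,0.0325,0],"angular":[0,0,0],"hand":0.02},{"translation":[0.0065,0.0325,0],"angular":[0,0,0],"hand":0.02},{"translation":[0.006,0.0323,0],"angular":[0,0,0],"hand":0.02},{"translation":[0,0,0],"angular":[0,0,0],"hand":0.02}]}}

```text
time_s: 6.85
eef_pos: [0.6635, 0.0581, 0.0861]
eef_rot: [-0.001, 0.738, 0.675, -0.001]
wrist_force: [-0.6, -0.0, -3.0]
opening: 0.407
```

Emit:
{"api": "apply_moves", "payload": {"plan": [{"translation":[0,0,0],"angular":[0,0,0],"hand":0.02},{"translation":[0,0,0],"angular":[0,0,0],"hand":0.02}]}}

```text
time_s: 7.1
eef_pos: [0.6613, 0.0581, 0.0869]
eef_rot: [-0.001, 0.738, 0.675, -0.001]
wrist_force: [0.8, -0.2, -2.9]
opening: 0.399
```

```bash
python3 - <<'E'
from h import *
from bench import ctrl
import pickle
o=ctrl.get_obs();print(o["time_s"],o["eef_pos"],o["opening"],o["wrist_force"],step(o,[0.6625,0.0582,0.0133+.075],1.482))
c=ctrl.camera("wrist");crop(c,"w6",150,120,260,240,3)
cd=ctrl.camera("side");crop(cd,"d6",180,200,130,110,6)
pickle.dump((o,c,cd),open("c6.pkl","wb"))
E
```

```text
7.1 [0.66129626 0.05808981 0.08693169] 0.3994544697477526 [ 0.76707424 -0.15851041 -2.88469228] (array([ 0.0002,  0.0012, -0.0014]), array([-0.0039,  0.    , -0.0002]))
```

View pics/w6.png

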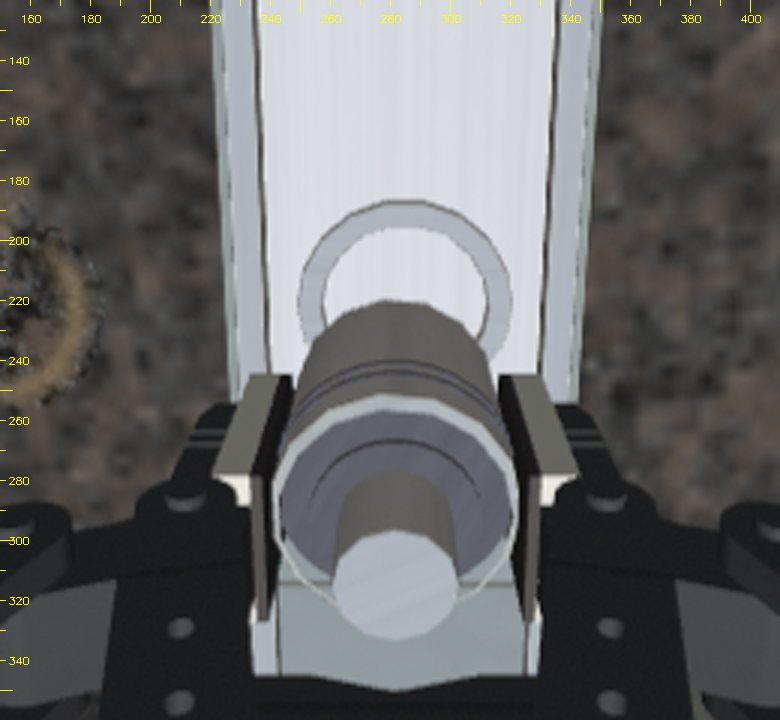

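View pics/d6.png

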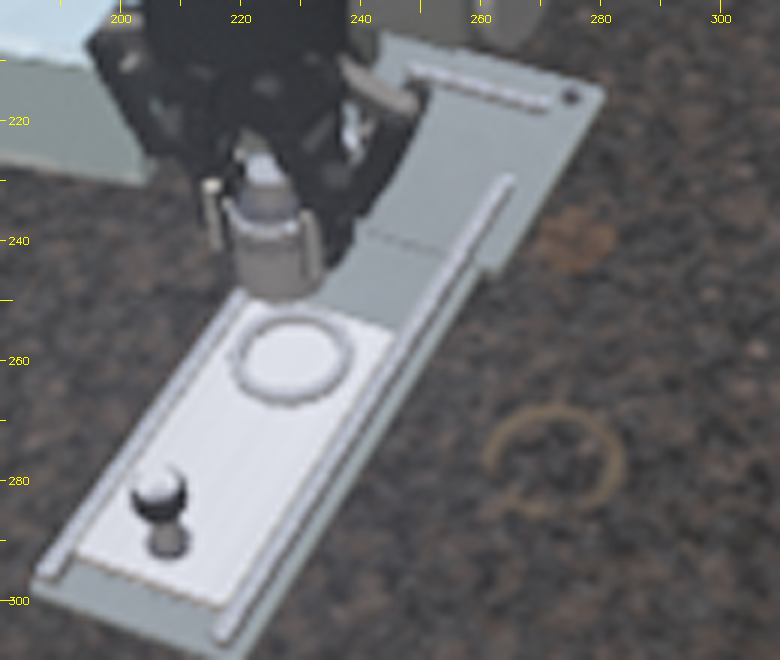

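```bash
python3 - <<'E'
from h import *
import pickle
from scipy.optimize import least_squares
o,c,cd=pickle.load(open("c6.pkl","rb"))
def fit(px,z,r,g):
    P=np.array([atz(c,150+x/3,120+y/3,z)[:2] for x,y in px])
    s=least_squares(lambda q:np.hypot(*(P-q).T)-r,g); return s.x,s.fun
print("outer",fit([(298,300),(512,300),(405,200),(350,217),(462,218)],.028,.0255,[.66,.06]))
print("inner",fit([(321,300),(487,300),(404,226),(355,245),(455,245)],.028,.0195,[.66,.06]))
zb=.0735
print("die bottom",fit([(398,300),(340,322),(455,325)],zb,.018,[.66,.06]))
print("rim",fit([(396,393),(274,500),(518,500),(330,420),(465,421)],zb+.044,.018,[.66,.06]))
print("plunger",fit([(395,529),(332,583),(459,583),(395,640)],zb+.06,.008,[.66,.06]))
print(o["eef_pos"])
E
```

```text
outer (array([0.66330961, 0.05759414]), array([-0.00040186, -0.00039115,  0.0004158 , -0.00019715, -0.00021062]))
inner (array([0.66312991, 0.05753404]), array([ 7.40702391e-05, -2.89414870e-05,  4.22434142e-04, -3.55485122e-04,
       -1.76426489e-04]))
die bottom (array([0.66102939, 0.05656439]), array([ 0.00064646, -0.00040385, -0.00040163]))
rim (array([0.66129662, 0.05788647]), array([ 0.0010311 , -0.00078217, -0.00081561, -0.00048813, -0.00040743]))
plunger (array([0.66128443, 0.05849366]), array([-8.31093066e-05, -1.99023700e-04, -2.00489139e-04, -1.02456768e-04]))
[0.66129626 0.05808981 0.08693169]
```

Emit:
{"api": "apply_moves", "payload": {"plan": [{"translation":[0,0.002,0.02],"angular":[-0.003,0,0],"hand":0.02},{"translation":[0,0,0.018],"angular":[0,0,0],"hand":0.02},{"translation":[0,0,0],"angular":[0,0,0],"hand":0.02},{"translation":[0,0,0],"angular":[0,0,0],"hand":0.02},{"translation":[0,0,0],"angular":[0,0,0],"hand":0.02}]}}

```text
time_s: 7.82
eef_pos: [0.6653, 0.0578, 0.0503]
eef_rot: [0.001, 0.738, 0.675, 0.001]
wrist_force: [-0.4, -0.5, -3.2]
opening: 0.399
```

```bash
python3 - <<'E'
from h import *
from bench import ctrl
import pickle
o=ctrl.get_obs();print(o["time_s"],o["eef_pos"],o["opening"],o["wrist_force"],step(o,[0.6632,0.0577,0.0363],1.482))
c=ctrl.camera("wrist");crop(c,"w7",150,160,260,200,3)
pickle.dump((o,c),open("c7.pkl","wb"))
E
```

```text
7.825 [0.66527791 0.05781027 0.05030701] 0.3993209027398129 [-0.40488668 -0.5047778  -3.17544858] (array([-0.0003, -0.0021,  0.014 ]), array([ 0.0023,  0.    , -0.0002]))
```

View pics/w7.png

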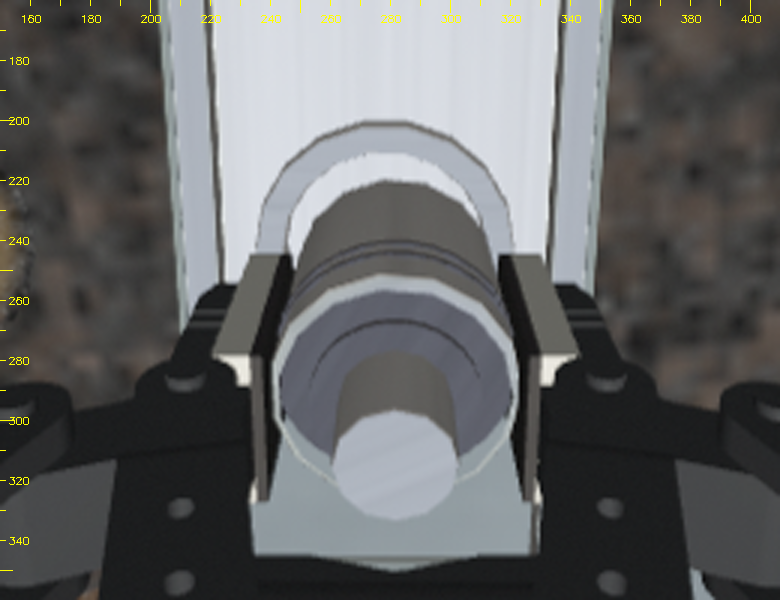

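Emit:
{"api": "apply_moves", "payload": {"plan": [{"translation":[-0.0003,-0.002,0.007],"angular":[0.002,0,0],"hand":0.02},{"translation":[0,0,0],"angular":[0,0,0],"hand":0.02},{"translation":[0,0,0],"angular":[0,0,0],"hand":0.02},{"translation":[0,0,0],"angular":[0,0,0],"hand":0.02}]}}

```text
time_s: 8.38
eef_pos: [0.6628, 0.0578, 0.0428]
eef_rot: [-0.0, 0.738, 0.675, -0.0]
wrist_force: [-0.5, -0.6, -2.9]
opening: 0.399
```

```bash
python3 - <<'E'
from h import *
from bench import ctrl
import pickle
o=ctrl.get_obs();print(o["time_s"],o["eef_pos"],o["opening"],o["wrist_force"],step(o,[0.6632,0.0577,0.0363],1.482))
c=ctrl.camera("wrist");crop(c,"w8",150,160,260,200,3)
pickle.dump((o,c),open("c8.pkl","wb"))
E
```

```text
8.375 [0.66277412 0.05775769 0.042756  ] 0.39920257228782047 [-0.4978865  -0.61596926 -2.90692261] (array([-0.    ,  0.0004,  0.0065]), array([-0.0007, -0.    , -0.0002]))
```

View pics/w8.png

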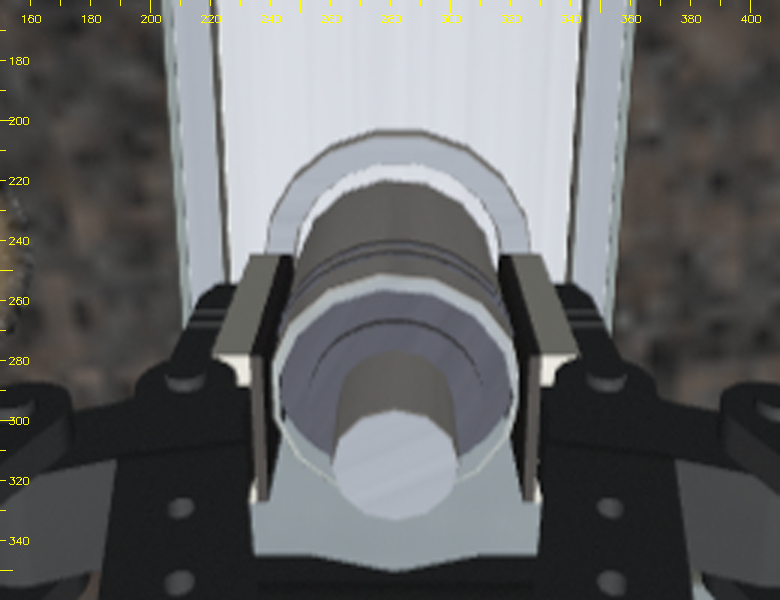

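```bash
python3 - <<'E'
from h import *
import pickle
from scipy.optimize import least_squares
o,c=pickle.load(open("c8.pkl","rb"))
def fit(px,z,r,g=[.663,.058]):
    P=np.array([atz(c,150+x/3,160+y/3,z)[:2] for x,y in px])
    s=least_squares(lambda q:np.hypot(*(P-q).T)-r,g); return s.x,s.fun
print("outer",fit([(267,240),(530,240),(398,130),(340,148),(460,150)],.028,.0255))
print("inner",fit([(296,240),(501,240),(398,164),(340,185),(455,183)],.028,.0195))
zb=o["eef_pos"][2]-.0133
print("die bottom",zb,fit([(398,180),(335,205),(460,207)],zb,.018))
print("plunger",fit([(395,409),(332,463),(459,463),(395,520)],zb+.06,.008))
E
```

```text
outer (array([0.66320696, 0.05753554]), array([-0.00053163, -0.00047518,  0.0007835 , -0.00027044, -0.00037431]))
inner (array([0.66325691, 0.05751185]), array([ 0.00026474,  0.00021811,  0.00039067, -0.00034404, -0.00027122]))
die bottom 0.02945599654996705 (array([0.66269949, 0.05637559]), array([ 0.0005014 , -0.00032833, -0.00032811]))
plunger (array([0.66261147, 0.05825239]), array([-9.55368628e-05, -2.11619749e-04, -2.13277353e-04, -1.16144654e-04]))
```

Emit:
{"api": "apply_moves", "payload": {"plan": [{"translation":[0.0005,0.0004,0.003],"angular":[0,0,0],"hand":0.02},{"translation":[0,0,0.003],"angular":[0,0,0],"hand":0.02},{"translation":[0,0,0],"angular":[0,0,0],"hand":0.02},{"translation":[0,0,0],"angular":[0,0,0],"hand":0.02}]}}

```text
time_s: 8.93
eef_pos: [0.663, 0.0582, 0.0365]
eef_rot: [-0.0, 0.738, 0.675, -0.0]
wrist_force: [0.4, 0.5, -2.7]
opening: 0.403
```

```bash
python3 - <<'E'
from h import *
from bench import ctrl
import pickle
o=ctrl.get_obs();print(o["time_s"],o["eef_pos"],o["opening"],o["wrist_force"],step(o,[0.6632,0.0577,0.0363],1.482))
c=ctrl.camera("wrist");crop(c,"w9",150,160,260,200,3)
E
```

```text
8.925 [0.66302192 0.058202   0.03650206] 0.4026870258972778 [ 0.37112059  0.45416618 -2.68859968] (array([-0.0005,  0.0002,  0.0002]), array([-0.0011, -0.    , -0.0002]))
```

View pics/w9.png

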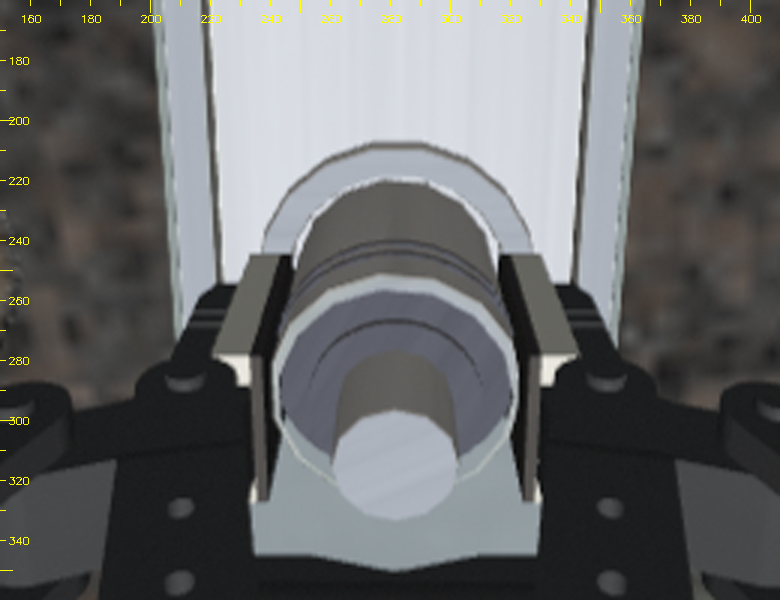

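Emit:
{"api": "apply_moves", "payload": {"plan": [{"translation":[0,0,0.001],"angular":[0,0,0],"hand":0.02},{"translation":[0,0,0.001],"angular":[0,0,0],"hand":0.02},{"translation":[0,0,0],"angular":[0,0,0],"hand":0.02}]}}

```text
time_s: 9.35
eef_pos: [0.6632, 0.0582, 0.0354]
eef_rot: [-0.0, 0.738, 0.675, -0.0]
wrist_force: [-2.9, 0.1, 5.0]
opening: 0.404
```

Contact at the nest floor (z 0.0354, Fz +5). I'll release it and rise slowly.

Emit:
{"api": "apply_moves", "payload": {"plan": [{"translation":[0,0,0],"angular":[0,0,0],"hand":0.045},{"translation":[0,0,0],"angular":[0,0,0],"hand":0.06},{"translation":[0,0,0],"angular":[0,0,0],"hand":0.08},{"translation":[0,0,0],"angular":[0,0,0],"hand":0.08},{"translation":[0,0,-0.02],"angular":[0,0,0],"hand":0.08},{"translation":[0,0,-0.04],"angular":[0,0,0],"hand":0.08},{"translation":[0,0,-0.03],"angular":[0,0,0],"hand":0.08},{"translation":[0,0,0],"angular":[0,0,0],"hand":0.08},{"translation":[0,0,0],"angular":[0,0,0],"hand":0.08}]}}

```text
time_s: 10.48
eef_pos: [0.6629, 0.0582, 0.1246]
eef_rot: [-0.0, 0.738, 0.675, -0.0]
wrist_force: [-0.5, 0.1, -0.8]
opening: 0.931
```

```bash
python3 - <<'E'
from h import *
from bench import ctrl
import pickle
o=ctrl.get_obs();print(o["time_s"],o["eef_pos"],o["opening"],o["wrist_force"])
c=ctrl.camera("wrist");crop(c,"w10",200,80,170,180,4)
pickle.dump((o,c),open("c10.pkl","wb"))
E
```

```text
10.475 [0.66285906 0.05823808 0.12464223] 0.931489569021987 [-0.54922003  0.10495954 -0.7874103 ]
```

View pics/w10.png

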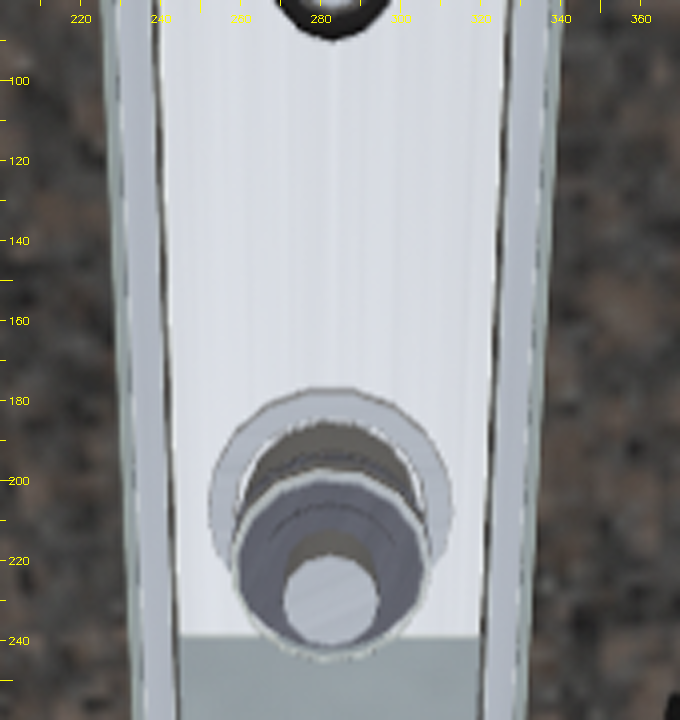

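```bash
python3 - <<'E'
from h import *
from bench import ctrl
import pickle
o,c=pickle.load(open("c10.pkl","rb"))
print(atz(c,282.75,221.2,.066),atz(c,282.75,230,.082))
o=ctrl.get_obs();print(step(o,[0.6722,0.1572,0.037],1.482))
E
```

```text
[0.66358116 0.05908541 0.066     ] [0.66345762 0.05852757 0.082     ]
(array([0.0994, 0.0013, 0.0867]), array([-0.0027, -0.    , -0.0002]))
```

Emit:
{"api": "apply_moves", "payload": {"plan": [{"translation":[0.04,0,0],"angular":[0,0,0],"hand":0.06},{"translation":[0.04,0.001,0],"angular":[0,0,0],"hand":0.06},{"translation":[0.0194,0,0],"angular":[0,0,0],"hand":0.06},{"translation":[0,0,0.03],"angular":[0,0,0],"hand":0.06},{"translation":[0,0,0.03],"angular":[0,0,0],"hand":0.06},{"translation":[0,0,0.015],"angular":[0,0,0],"hand":0.06},{"translation":[0,0,0],"angular":[0,0,0],"hand":0.06},{"translation":[0,0,0],"angular":[0,0,0],"hand":0.06}]}}

```text
time_s: 11.52
eef_pos: [0.6738, 0.1569, 0.0508]
eef_rot: [0.0, 0.738, 0.675, 0.0]
wrist_force: [0.1, -0.6, 1.0]
opening: 0.703
```

```bash
python3 - <<'E'
from h import *
from bench import ctrl
o=ctrl.get_obs();print(o["time_s"],o["eef_pos"],o["opening"],o["wrist_force"],step(o,[0.6722,0.1572,0.037],1.482))
c=ctrl.camera("wrist");crop(c,"w11",150,140,260,230,3)
E
```

```text
11.525 [0.67383349 0.15693177 0.05079705] 0.7026486389101972 [ 0.10272889 -0.63394392  1.00815411] (array([ 0.0001, -0.0017,  0.0138]), array([ 0.0007, -0.0002, -0.0004]))
```

View pics/w11.png

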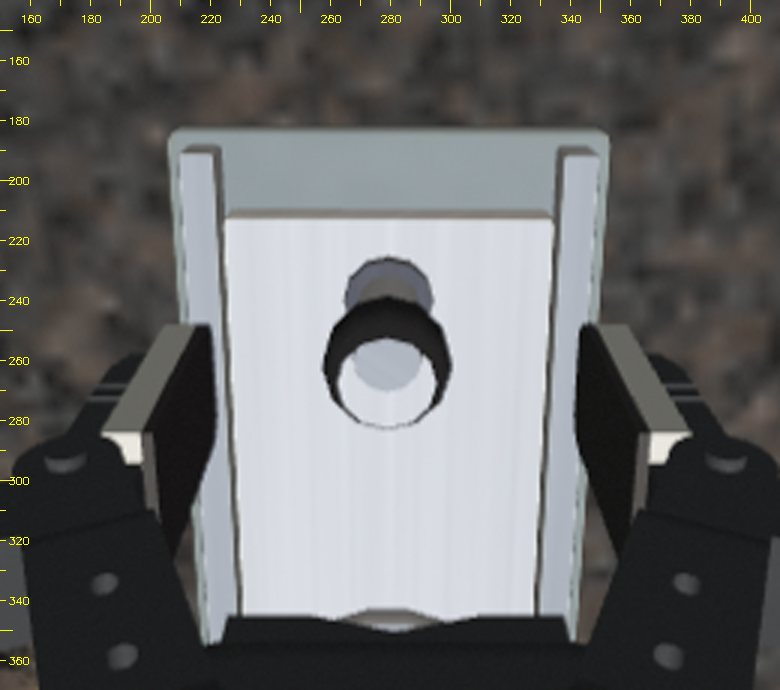

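Emit:
{"api": "apply_moves", "payload": {"plan": [{"translation":[0,-0.0015,0.013],"angular":[0,0,0],"hand":0.06},{"translation":[0,0,0],"angular":[0,0,0],"hand":0.06},{"translation":[0,0,0],"angular":[0,0,0],"hand":0.03},{"translation":[0,0,0],"angular":[0,0,0],"hand":0.015},{"translation":[0,0,0],"angular":[0,0,0],"hand":0.01},{"translation":[0,0,0],"angular":[0,0,0],"hand":0.01},{"translation":[0,0,0],"angular":[0,0,0],"hand":0.01}]}}

```text
time_s: 12.45
eef_pos: [0.6724, 0.1572, 0.0372]
eef_rot: [0.0, 0.738, 0.675, 0.001]
wrist_force: [4.8, -0.2, 0.4]
opening: 0.219
```

```bash
python3 - <<'E'
from h import *
from bench import ctrl
o=ctrl.get_obs();print(o["time_s"],o["eef_pos"],o["opening"],o["wrist_force"],step(o,[0.6722,0.1572,0.037],1.482))
E
```

```text
12.45 [0.67241554 0.15722188 0.03722415] 0.21863924524795447 [ 4.84215631 -0.20938252  0.38607664] (array([-0.    , -0.0002,  0.0002]), array([ 0.0013, -0.0003, -0.0004]))
```

Emit:
{"api": "apply_moves", "payload": {"plan": [{"translation":[-0.006,0,0],"angular":[0,0,0],"hand":0.01},{"translation":[-0.012,0,0],"angular":[0,0,0],"hand":0.01},{"translation":[-0.015,0,0],"angular":[0,0,0],"hand":0.01},{"translation":[-0.015,0,0],"angular":[0,0,0],"hand":0.01},{"translation":[-0.015,0,0],"angular":[0,0,0],"hand":0.01},{"translation":[-0.015,0,0],"angular":[0,0,0],"hand":0.01},{"translation":[-0.015,0,0],"angular":[0,0,0],"hand":0.01},{"translation":[-0.015,0,0],"angular":[0,0,0],"hand":0.01},{"translation":[-0.012,0,0],"angular":[0,0,0],"hand":0.01},{"translation":[-0.006,0,0],"angular":[0,0,0],"hand":0.01}]}}

```text
time_s: 13.7
eef_pos: [0.6607, 0.0309, 0.0372]
eef_rot: [0.0, 0.738, 0.675, 0.0]
wrist_force: [4.7, 1.9, 4.7]
opening: 0.224
```

Emit:
{"api": "apply_moves", "payload": {"plan": [{"translation":[-0.004,0,0],"angular":[0,0,0],"hand":0.01},{"translation":[-0.004,0,0],"angular":[0,0,0],"hand":0.01},{"translation":[-0.002,0,0],"angular":[0,0,0],"hand":0.01},{"translation":[0,0,0],"angular":[0,0,0],"hand":0.01}]}}

```text
time_s: 14.2
eef_pos: [0.6598, 0.0216, 0.0371]
eef_rot: [0.0, 0.738, 0.675, -0.0]
wrist_force: [4.5, 0.4, 4.5]
opening: 0.223
```

```bash
python3 - <<'E'
from h import *
from bench import ctrl
o=ctrl.get_obs();print(o["time_s"],o["eef_pos"],o["opening"],o["wrist_force"],np.hypot(*(o["eef_pos"]-np.array([.6724,.1572,0]))[:2]))
E
```

```text
14.2 [0.65980077 0.02160789 0.03714644] 0.2227776192347797 [4.49056868 0.40417859 4.53272919] 0.13617621115722273
```

Emit:
{"api": "apply_moves", "payload": {"plan": [{"translation":[-0.003,0,0],"angular":[0,0,0],"hand":0.01},{"translation":[-0.003,0,0],"angular":[0,0,0],"hand":0.01},{"translation":[0,0,0],"angular":[0,0,0],"hand":0.01}]}}

```text
time_s: 14.58
eef_pos: [0.6592, 0.0157, 0.0371]
eef_rot: [0.0, 0.738, 0.675, -0.0]
wrist_force: [4.2, 0.7, 5.2]
opening: 0.223
```

Emit:
{"api": "apply_moves", "payload": {"plan": [{"translation":[-0.002,0,0],"angular":[0,0,0],"hand":0.01},{"translation":[-0.002,0,0],"angular":[0,0,0],"hand":0.01},{"translation":[0,0,0],"angular":[0,0,0],"hand":0.01}]}}

```text
time_s: 14.95
eef_pos: [0.6589, 0.0119, 0.0372]
eef_rot: [0.0, 0.738, 0.675, -0.0]
wrist_force: [3.8, 0.7, 5.2]
opening: 0.22
```

Emit:
{"api": "apply_moves", "payload": {"plan": [{"translation":[-0.0015,0,0],"angular":[0,0,0],"hand":0.01},{"translation":[-0.0015,0,0],"angular":[0,0,0],"hand":0.01},{"translation":[0,0,0],"angular":[0,0,0],"hand":0.01}]}}

```text
time_s: 15.32
eef_pos: [0.6587, 0.0099, 0.0371]
eef_rot: [-0.0, 0.738, 0.675, 0.001]
wrist_force: [5.0, 3.6, 5.0]
opening: 0.219
```

Emit:
{"api": "apply_moves", "payload": {"plan": [{"translation":[-0.001,0,0],"angular":[0,0,0],"hand":0.01},{"translation":[-0.001,0,0],"angular":[0,0,0],"hand":0.01},{"translation":[0,0,0],"angular":[0,0,0],"hand":0.01}]}}

```text
time_s: 15.7
eef_pos: [0.6587, 0.0099, 0.0372]
eef_rot: [-0.001, 0.738, 0.675, 0.002]
wrist_force: [7.1, 11.1, 6.0]
opening: 0.224
```

```bash
python3 - <<'E'
from h import *
from bench import ctrl
o=ctrl.get_obs();print(o["time_s"],o["eef_pos"],o["opening"],o["wrist_force"],np.hypot(*(o["eef_pos"]-np.array([.6724,.1572,0]))[:2]))
E
```

```text
15.7 [0.6586833  0.00988185 0.03716539] 0.2237949014059426 [ 7.07351984 11.07382482  6.00156107] 0.14795534334801516
```

Emit:
{"api": "apply_moves", "payload": {"plan": [{"translation":[0,0,0],"angular":[0,0,0],"hand":0.03},{"translation":[0,0,0],"angular":[0,0,0],"hand":0.05},{"translation":[0,0,0],"angular":[0,0,0],"hand":0.05},{"translation":[0,0,0],"angular":[0,0,0],"hand":0.05},{"translation":[0.003,0,-0.02],"angular":[0,0,0],"hand":0.05},{"translation":[0.01,0,-0.04],"angular":[0,0,0],"hand":0.05},{"translation":[0.02,0,-0.05],"angular":[0,0,0],"hand":0.05},{"translation":[0.01,0,-0.02],"angular":[0,0,0],"hand":0.05},{"translation":[0,0,0],"angular":[0,0,0],"hand":0.05}]}}

```text
time_s: 16.82
eef_pos: [0.6631, 0.0503, 0.1692]
eef_rot: [0.001, 0.737, 0.675, 0.001]
wrist_force: [0.5, 0.4, -1.3]
opening: 0.583
```

```bash
python3 - <<'E'
from h import *
from bench import ctrl
import pickle
o=ctrl.get_obs();print(o["time_s"],o["eef_pos"],o["opening"],o["wrist_force"])
c=ctrl.camera("wrist");cd=ctrl.camera("side");cs=ctrl.camera("scene")
crop(c,"w12",0,0,560,420,1);crop(cd,"d12",180,130,130,120,6);crop(cs,"s12",230,150,160,130,5)
pickle.dump((o,c,cs,cd),open("c12.pkl","wb"))
E
```

```text
16.825 [0.663138   0.05028932 0.16922718] 0.5828108092055696 [ 0.45742601  0.40457044 -1.27743782]
```

View pics/w12.png

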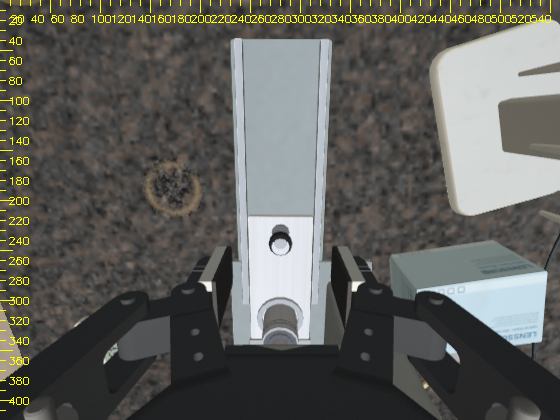

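View pics/d12.png

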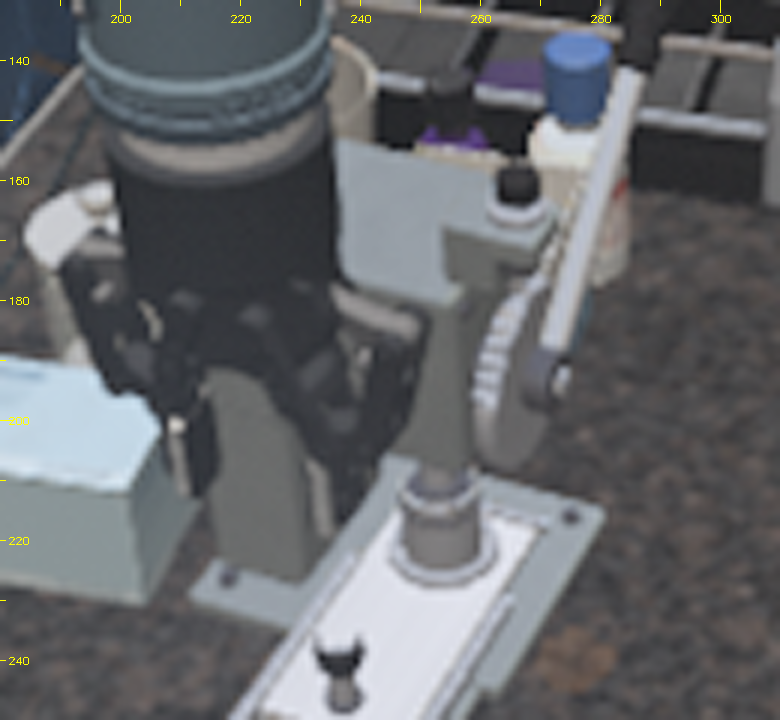

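View pics/s12.png

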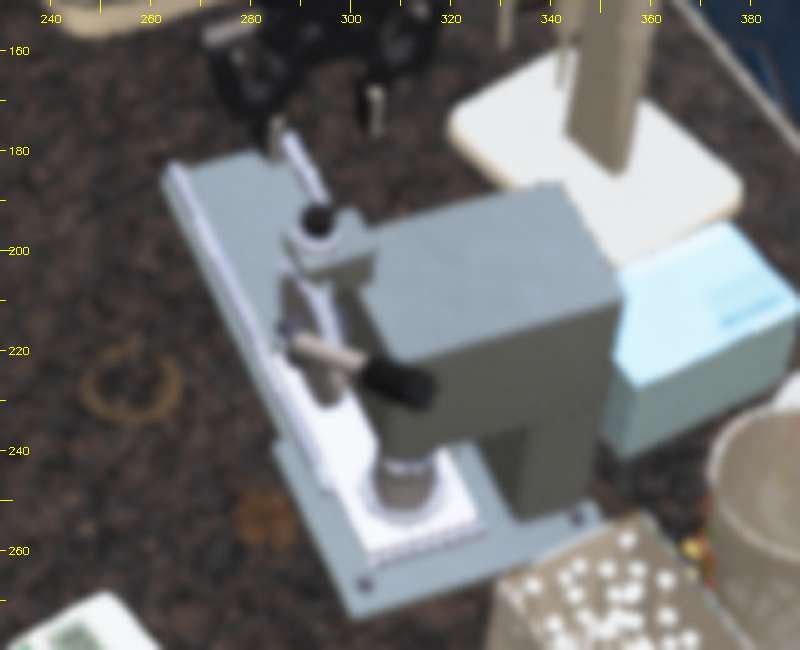

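```bash
cat >> h.py <<'E'
P0=np.array([0.6494,-0.0897,0]);ya=1.478
YD=np.array([np.cos(ya),np.sin(ya),0]);XD=np.array([np.sin(ya),-np.cos(ya),0])
def press(x,y,z): return P0+x*XD+y*YD+np.array([0,0,z])
def grip(th,xp,r=.165):
    a=.75-th; return press(xp,-r*np.cos(a),.158+r*np.sin(a))
E
python3 - <<'E'
from h import *
import pickle
o,c,cs,cd=pickle.load(open("c12.pkl","rb"))
for x in [-.055,-.06,-.065,-.07]:
    print(x,grip(0,x),[proj(cs,grip(0,x,r)).round(1) for r in (0.02,.129,.165,.201)],[proj(cd,grip(0,x,r)).round(1) for r in (.02,.129,.201)])
print("head corners scene", [proj(cs,press(*q)).round(1) for q in [(-.035,-.044,.207),(.096,-.044,.207),(.096,.044,.207),(-.035,-.044,.113)]])
print("head corners side", [proj(cd,press(*q)).round(1) for q in [(-.035,.044,.207),(.096,.044,.207),(.0,.28,.022)]])
E
```

```text
-0.055 [ 0.58344953 -0.20481275  0.2704704 ] [array([295.5, 223.1]), array([309.4, 228.8]), array([314.5, 230.9]), array([319.8, 233.2])] [array([272.9, 178.9]), array([285., 137.]), array([292.9, 109.6])]
-0.06 [ 0.57847104 -0.20434944  0.2704704 ] [array([293.7, 223.7]), array([307.4, 229.4]), array([312.4, 231.5]), array([317.8, 233.8])] [array([274.8, 179.3]), array([286.9, 137.4]), array([294.8, 109.9])]
-0.065 [ 0.57349256 -0.20388612  0.2704704 ] [array([291.9, 224.2]), array([305.4, 230. ]), array([310.4, 232.1]), array([315.7, 234.4])] [array([276.6, 179.8]), array([288.8, 137.8]), array([296.7, 110.3])]
-0.07 [ 0.56851407 -0.20342281  0.2704704 ] [array([290. , 224.7]), array([303.5, 230.6]), array([308.4, 232.7]), array([313.6, 235. ])] [array([278.5, 180.3]), array([290.6, 138.2]), array([298.6, 110.6])]
head corners scene [array([308., 221.]), array([355.9, 207. ]), array([341.2, 182.8]), array([305.9, 243.2])]
head corners side [array([254.9, 179.1]), array([205.8, 166.7]), array([200.1, 300.3])]
```

```bash
python3 - <<'E'
from h import *
import pickle
o,c,cs,cd=pickle.load(open("c12.pkl","rb"))
crop(cs,"s13",280,205,50,40,16);crop(cd,"d13",260,100,50,100,6)
E
```

```text
(no output)
```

View pics/s13.png

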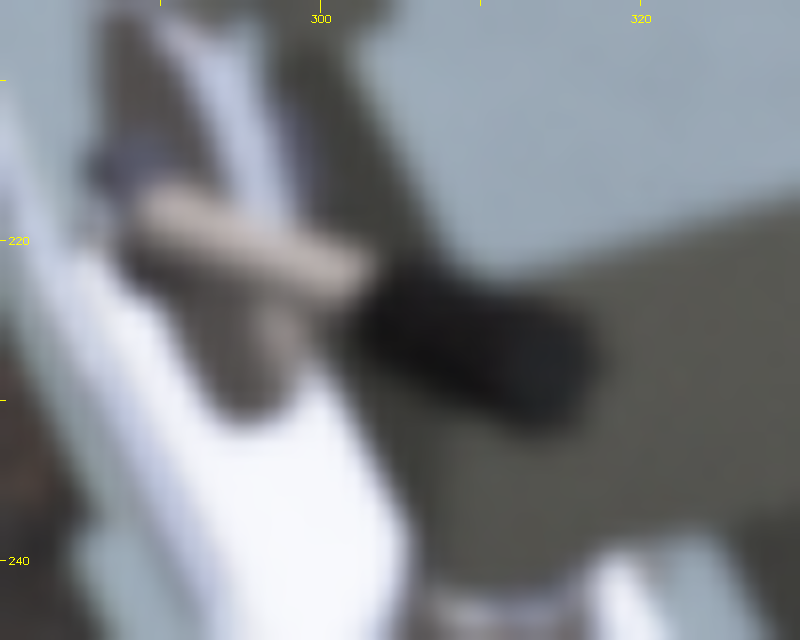

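View pics/d13.png

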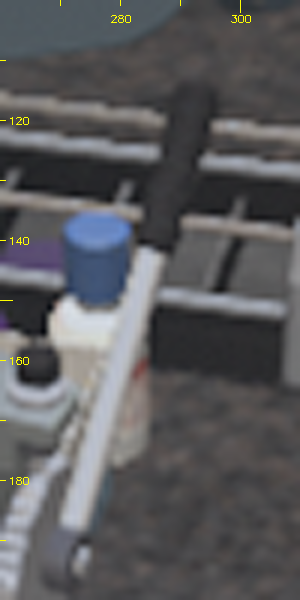

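```bash
python3 - <<'E'
from h import *
import pickle
from scipy.optimize import least_squares
o,c,cs,cd=pickle.load(open("c12.pkl","rb"))
J=[(cs,303.1,222.8),(cd,284.5,141.2)];E=[(cs,315.3,227.8),(cd,292.8,114.2)];S=[(cs,288.75,217.8)]
j=tri(J);e=tri(E);print(j,e,np.linalg.norm(j-e))
M=np.array([XD,YD,[0,0,1]])
print("press frame",M@(j-P0),M@(e-P0))
def f(q):
    r=[]
    for obs,rr in((J,.129),(E,.201)):
        p=grip(0,q[0],rr)+q[1]*YD
        for cc,u,v in obs: r+=list(proj(cc,p)-[u,v])
    return np.array(r)
s=least_squares(f,[-.06,.0]);print(s.x,s.fun.round(1));print(grip(0,s.x[0])+s.x[1]*YD)
E
```

```text
[ 0.5806391  -0.15717595  0.2473448 ] [ 0.57789039 -0.21276131  0.29308667] 0.0720389237755291
press frame [-0.06221252 -0.07355724  0.2473448 ] [-0.05979868 -0.12915815  0.29308667]
[-0.06094231  0.01928555] [ 0.8  0.6 -0.1  0.1 -1.3 -0.4 -0.4 -0.7]
[ 0.57931985 -0.18505955  0.2704704 ]
```

```bash
python3 - <<'E'
from h import *
from bench import ctrl
o=ctrl.get_obs()
print(step(o,[0.663,0.05,0.35],1.478));print(step(o,[0.5793,-0.185,0.35],1.478))
E
```

```text
(array([ 0.0009,  0.0015, -0.1857]), array([-0.0046,  0.0002,  0.0035]))
(array([-0.2407, -0.0609, -0.1853]), array([-0.0046,  0.0002,  0.0035]))
```

Emit:
{"api": "apply_moves", "payload": {"plan": [{"translation":[0,0,-0.03],"angular":[0,0,0.0035],"hand":0.06},{"translation":[0,0,-0.05],"angular":[0,0,0],"hand":0.06},{"translation":[0,0,-0.05],"angular":[0,0,0],"hand":0.06},{"translation":[0,0,-0.05],"angular":[0,0,0],"hand":0.06},{"translation":[-0.04,-0.01,0],"angular":[0,0,0],"hand":0.06},{"translation":[-0.05,-0.012,0],"angular":[0,0,0],"hand":0.06},{"translation":[-0.05,-0.013,0],"angular":[0,0,0],"hand":0.06},{"translation":[-0.05,-0.013,0],"angular":[0,0,0],"hand":0.06},{"translation":[-0.05,-0.013,0],"angular":[0,0,0],"hand":0.06},{"translation":[0,0,0],"angular":[0,0,0],"hand":0.06}]}}

```text
time_s: 18.23
eef_pos: [0.5772, -0.1875, 0.344]
eef_rot: [-0.002, 0.741, 0.671, -0.001]
wrist_force: [0.5, -0.3, 0.2]
opening: 0.703
```

Emit:
{"api": "apply_moves", "payload": {"plan": [{"translation":[0,0,0],"angular":[0,0,0],"hand":0.06},{"translation":[0,0,0],"angular":[0,0,0],"hand":0.06}]}}

```text
time_s: 18.48
eef_pos: [0.5794, -0.1826, 0.3458]
eef_rot: [-0.001, 0.739, 0.674, -0.0]
wrist_force: [-0.1, -0.7, 0.3]
opening: 0.7
```

```bash
python3 - <<'E'
from h import *
from bench import ctrl
import pickle
o=ctrl.get_obs();print(o["time_s"],o["eef_pos"],o["q"],o["wrist_force"],step(o,[0.5793,-0.185,0.32],1.478))
c=ctrl.camera("wrist");crop(c,"w14",150,120,260,240,3)
pickle.dump((o,c),open("c14.pkl","wb"))
E
```

```text
18.475 [ 0.57939173 -0.18260593  0.34582049] [-5.00397556e-01  1.86420875e-01  1.37231357e+00 -1.24336340e-04
  1.58520338e+00 -4.09157642e-01] [-0.06317121 -0.73532086  0.33605809] (array([-0.0024,  0.0002,  0.0258]), array([-0.0022, -0.0008,  0.0016]))
```

View pics/w14.png

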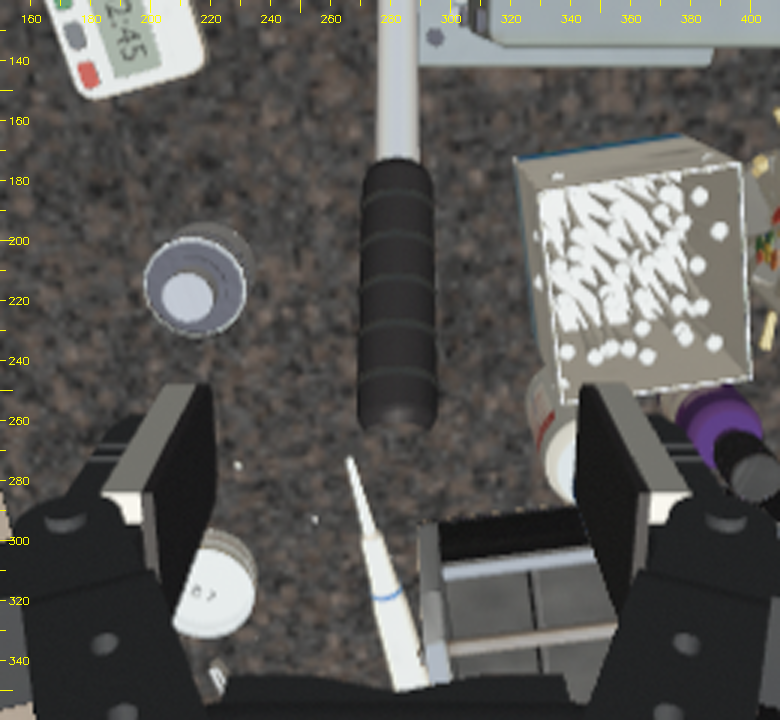

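```bash
python3 - <<'E'
from h import *
import pickle
o,c=pickle.load(open("c14.pkl","rb"))
G=lambda r:grip(0,-.061,r)+.019*YD
print([proj(c,G(r)).round(1) for r in(.129,.165,.201)])
# box corners
for z in(.06,.08,.1): print(z,[atz(c,150+x/3,120+y/3,z).round(3)[:2] for x,y in((535,190),(742,162),(752,378),(562,402))])
for z in(.0,.03,): print(z,[atz(c,150+x/3,120+y/3,z).round(3)[:2] for x,y in((515,157),(530,380))])
M=np.array([XD,YD,[0,0,1]]);print("TCP press",M@(o["eef_pos"]-P0))
E
```

```text
[array([282. , 178.3]), array([282. , 218.7]), array([282. , 265.2])]
0.06 [array([ 0.644, -0.208]), array([ 0.743, -0.203]), array([ 0.75 , -0.315]), array([ 0.653, -0.32 ])]
0.08 [array([ 0.642, -0.203]), array([ 0.736, -0.199]), array([ 0.742, -0.306]), array([ 0.65, -0.31])]
0.1 [array([ 0.639, -0.199]), array([ 0.728, -0.195]), array([ 0.734, -0.297]), array([ 0.646, -0.301])]
0.0 [array([ 0.643, -0.202]), array([ 0.644, -0.333])]
0.03 [array([ 0.639, -0.196]), array([ 0.641, -0.32 ])]
TCP press [-0.0610981  -0.09899339  0.34582049]
```

Emit:
{"api": "apply_moves", "payload": {"plan": [{"translation":[-0.0024,0,0.03],"angular":[0,0,0],"hand":0.06},{"translation":[0,0,0.035],"angular":[0,0,0],"hand":0.06},{"translation":[0,0,0.02],"angular":[0,0,0],"hand":0.06},{"translation":[0,0,0.008],"angular":[0,0,0],"hand":0.06},{"translation":[0,0,0],"angular":[0,0,0],"hand":0.06},{"translation":[0,0,0],"angular":[0,0,0],"hand":0.06}]}}

```text
time_s: 19.27
eef_pos: [0.5796, -0.1864, 0.2552]
eef_rot: [0.001, 0.739, 0.674, 0.0]
wrist_force: [-0.1, 0.1, 0.4]
opening: 0.697
```

```bash
python3 - <<'E'
from h import *
from bench import ctrl
o=ctrl.get_obs();print(o["time_s"],o["eef_pos"],o["wrist_force"],step(o,[0.5793,-0.185,0.2515],1.478))
c=ctrl.camera("wrist");crop(c,"w15",150,120,260,240,3)
E
```

```text
19.275 [ 0.57961134 -0.18638553  0.25516407] [-0.13546746  0.14713391  0.40544461] (array([ 0.0014, -0.0004,  0.0037]), array([0.0012, 0.001 , 0.0004]))
```

View pics/w15.png

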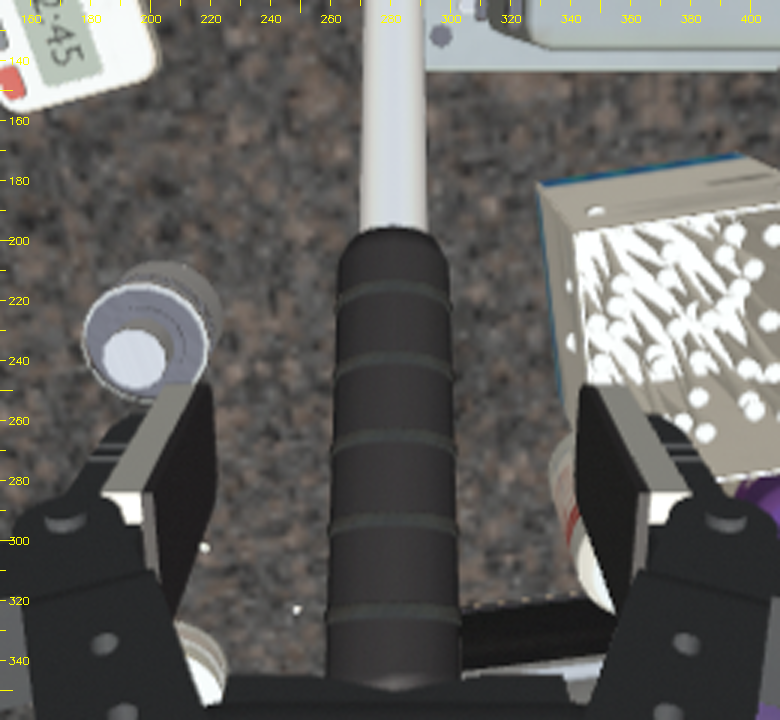

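Emit:
{"api": "apply_moves", "payload": {"plan": [{"translation":[0.0014,-0.0004,0.0037],"angular":[0,0,0],"hand":0.06},{"translation":[0,0,0],"angular":[0,0,0],"hand":0.04},{"translation":[0,0,0],"angular":[0,0,0],"hand":0.02},{"translation":[0,0,0],"angular":[0,0,0],"hand":0.005},{"translation":[0,0,0],"angular":[0,0,0],"hand":0.005},{"translation":[0,0,0],"angular":[0,0,0],"hand":0.005},{"translation":[0,0,0],"angular":[0,0,0],"hand":0.005}]}}

```text
time_s: 20.2
eef_pos: [0.5792, -0.1847, 0.2503]
eef_rot: [0.0, 0.739, 0.674, 0.0]
wrist_force: [5.4, 0.7, 0.2]
opening: 0.203
```

```bash
cat >> h.py <<'E'
H=press(-.061,.019,.158)
def theta(o,rv=False):
    g=np.array(o["eef_pos"])-rot(o["eef_rot"])[:,2]*.019
    d=g-H; y=-(d@YD); return .75-np.arctan2(d[2],y),np.hypot(y,d[2]),d@XD
E
python3 - <<'E'
from h import *
from bench import ctrl
o=ctrl.get_obs();print(o["time_s"],o["eef_pos"],o["opening"],o["wrist_force"],theta(o))
T=rot(o["eef_rot"])
prev=None
a0,r0,_=theta(o)
def g(th): return H+np.array([0,0,1])*r0*np.sin(.75-th)-YD*r0*np.cos(.75-th)
for th in np.arange(a0,1.01,.05):
    if prev is not None: print(round(th,3),np.round(T.T@(g(th)-prev),4))
    prev=g(th)
E
```

```text
20.2 [ 0.57922306 -0.18473236  0.25027311] 0.20321951651990655 [5.42194578 0.70155687 0.24259813] (np.float64(0.002825475256879706), np.float64(0.1637407759016163), np.float64(-8.043678817148496e-05))
0.053 [-0.0054 -0.      0.0061]
0.103 [-0.0051 -0.      0.0064]
0.153 [-0.0048 -0.      0.0067]
0.203 [-0.0044 -0.      0.0069]
0.253 [-0.0041 -0.      0.0071]
0.303 [-0.0037 -0.      0.0073]
0.353 [-0.0034 -0.      0.0075]
0.403 [-0.003  -0.      0.0076]
0.453 [-0.0026 -0.      0.0078]
0.503 [-0.0022 -0.      0.0079]
0.553 [-0.0018 -0.      0.008 ]
0.603 [-0.0014 -0.      0.0081]
0.653 [-0.001  -0.      0.0081]
0.703 [-0.0006 -0.      0.0082]
0.753 [-0.0002 -0.      0.0082]
0.803 [ 0.0002 -0.      0.0082]
0.853 [ 0.0006 -0.      0.0082]
0.903 [ 0.001  -0.      0.0081]
0.953 [ 0.0014 -0.      0.0081]
1.003 [ 0.0019 -0.      0.008 ]
```

Emit:
{"api": "apply_moves", "payload": {"plan": [{"translation":[-0.0054,0,0.0061],"angular":[0,0,0],"hand":0.005},{"translation":[-0.0051,0,0.0064],"angular":[0,0,0],"hand":0.005},{"translation":[-0.0048,0,0.0067],"angular":[0,0,0],"hand":0.005},{"translation":[-0.0044,0,0.0069],"angular":[0,0,0],"hand":0.005},{"translation":[0,0,0],"angular":[0,0,0],"hand":0.005}]}}

```text
time_s: 20.82
eef_pos: [0.5775, -0.2042, 0.2252]
eef_rot: [0.0, 0.739, 0.674, 0.001]
wrist_force: [2.2, 3.3, 9.2]
opening: 0.204
```

```bash
python3 - <<'E'
from h import *
from bench import ctrl
o=ctrl.get_obs();print(o["time_s"],o["eef_pos"],o["opening"],o["wrist_force"],theta(o))
E
```

```text
20.825 [ 0.5775343  -0.20418643  0.22518214] 0.20426098902590298 [2.17932021 3.26169255 9.23521023] (np.float64(0.19713408532096777), np.float64(0.1641162978516592), np.float64(2.7705676071825723e-05))
```

Emit:
{"api": "apply_moves", "payload": {"plan": [{"translation":[-0.0041,0,0.0071],"angular":[0,0,0],"hand":0.005},{"translation":[-0.0037,0,0.0073],"angular":[0,0,0],"hand":0.005},{"translation":[-0.0034,0,0.0075],"angular":[0,0,0],"hand":0.005},{"translation":[-0.003,0,0.0076],"angular":[0,0,0],"hand":0.005},{"translation":[-0.0026,0,0.0078],"angular":[0,0,0],"hand":0.005},{"translation":[-0.0022,0,0.0079],"angular":[0,0,0],"hand":0.005},{"translation":[-0.0018,0,0.008],"angular":[0,0,0],"hand":0.005},{"translation":[0,0,0],"angular":[0,0,0],"hand":0.005}]}}

```text
time_s: 21.82
eef_pos: [0.5755, -0.2263, 0.172]
eef_rot: [0.001, 0.739, 0.673, -0.0]
wrist_force: [2.2, -2.0, 6.7]
opening: 0.203
```

```bash
python3 - <<'E'
from h import *
from bench import ctrl
o=ctrl.get_obs();print(o["time_s"],o["eef_pos"],o["opening"],o["wrist_force"],theta(o))
cd=ctrl.camera("side");crop(cd,"d16",180,100,150,125,5)
c=ctrl.camera("wrist");crop(c,"w16",150,120,260,240,3)
E
```

```text
21.825 [ 0.57548704 -0.22627988  0.17197645] 0.20260741976737304 [ 2.20484412 -1.96217368  6.72590366] (np.float64(0.5489539546854133), np.float64(0.1651343338552222), np.float64(3.362317235053734e-05))
```

View pics/d16.png

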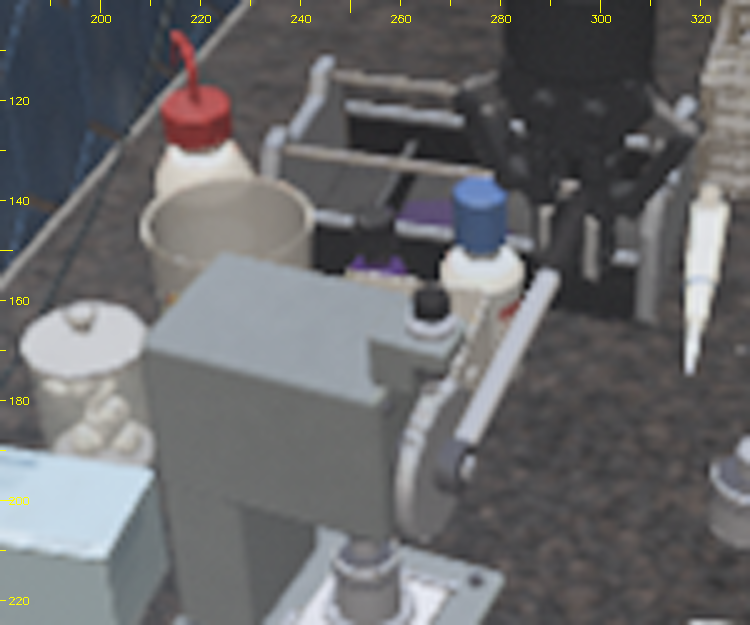

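View pics/w16.png

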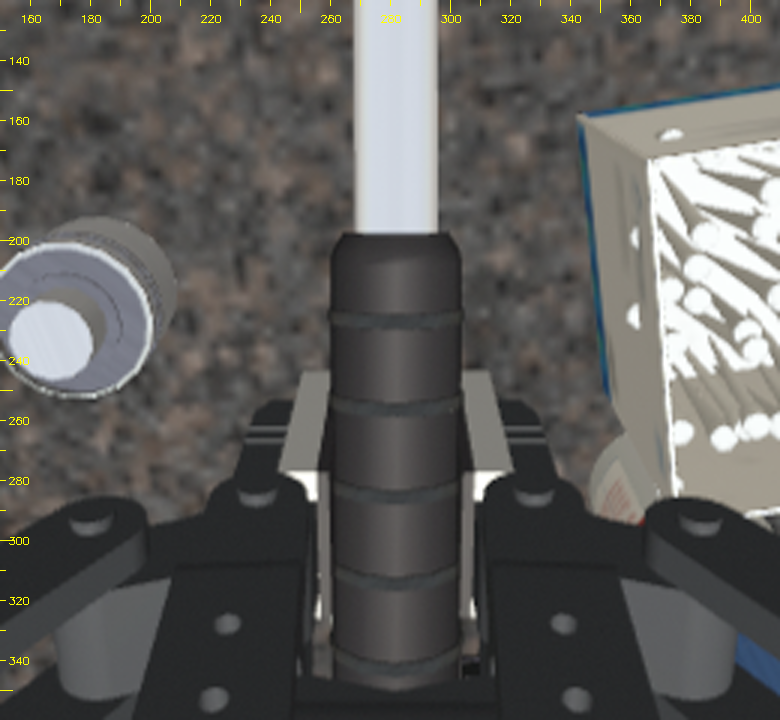

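Emit:
{"api": "apply_moves", "payload": {"plan": [{"translation":[-0.0014,0,0.0081],"angular":[0,0,0],"hand":0.005},{"translation":[-0.001,0,0.0081],"angular":[0,0,0],"hand":0.005},{"translation":[-0.0006,0,0.0082],"angular":[0,0,0],"hand":0.005},{"translation":[-0.0002,0,0.0082],"angular":[0,0,0],"hand":0.005},{"translation":[0,0,0],"angular":[0,0,0],"hand":0.005}]}}

```text
time_s: 22.55
eef_pos: [0.5752, -0.2301, 0.1397]
eef_rot: [0.002, 0.739, 0.673, -0.001]
wrist_force: [0.5, -4.0, 7.7]
opening: 0.202
```

```bash
python3 - <<'E'
from h import *
from bench import ctrl
o=ctrl.get_obs();print(o["time_s"],o["eef_pos"],o["wrist_force"],theta(o))
E
```

```text
22.55 [ 0.57516913 -0.23010337  0.13974284] [ 0.5027225  -3.95605066  7.72707426] (np.float64(0.7455154922890299), np.float64(0.16562487890545613), np.float64(6.945565390613331e-05))
```

Emit:
{"api": "apply_moves", "payload": {"plan": [{"translation":[0.0002,0,0.0041],"angular":[0,0,0],"hand":0.005},{"translation":[0,0,0],"angular":[0,0,0],"hand":0.005}]}}

```text
time_s: 22.8
eef_pos: [0.5752, -0.2301, 0.1362]
eef_rot: [0.002, 0.739, 0.673, -0.001]
wrist_force: [-0.8, -4.4, 10.8]
opening: 0.201
```

Emit:
{"api": "apply_moves", "payload": {"plan": [{"translation":[0.0002,0,0.0041],"angular":[0,0,0],"hand":0.005},{"translation":[0,0,0],"angular":[0,0,0],"hand":0.005}]}}

```text
time_s: 23.05
eef_pos: [0.5753, -0.23, 0.1325]
eef_rot: [0.002, 0.739, 0.673, -0.001]
wrist_force: [-2.4, -4.2, 12.3]
opening: 0.202
```

Emit:
{"api": "apply_moves", "payload": {"plan": [{"translation":[0.0002,0,0.0041],"angular":[0,0,0],"hand":0.005},{"translation":[0,0,0],"angular":[0,0,0],"hand":0.005}]}}

```text
time_s: 23.3
eef_pos: [0.5754, -0.2299, 0.1287]
eef_rot: [0.002, 0.739, 0.673, -0.001]
wrist_force: [-2.0, -3.1, 14.1]
opening: 0.199
```

Emit:
{"api": "apply_moves", "payload": {"plan": [{"translation":[0.0003,0,0.0041],"angular":[0,0,0],"hand":0.005},{"translation":[0,0,0],"angular":[0,0,0],"hand":0.005}]}}

```text
time_s: 23.55
eef_pos: [0.5753, -0.2297, 0.1246]
eef_rot: [0.002, 0.739, 0.673, -0.001]
wrist_force: [-2.2, -3.8, 14.9]
opening: 0.202
```

```bash
python3 - <<'E'
from h import *
from bench import ctrl
o=ctrl.get_obs();print(o["time_s"],o["eef_pos"],o["wrist_force"],theta(o))
E
```

```text
23.55 [ 0.5753315  -0.22968392  0.12455334] [-2.23049092 -3.76082511 14.92549452] (np.float64(0.8372425991530974), np.float64(0.1658040099772352), np.float64(0.00018614062084193152))
```

Emit:
{"api": "apply_moves", "payload": {"plan": [{"translation":[0.0003,0,0.0033],"angular":[0,0,0],"hand":0.005},{"translation":[0,0,0],"angular":[0,0,0],"hand":0.005}]}}

```text
time_s: 23.8
eef_pos: [0.5753, -0.2294, 0.1211]
eef_rot: [0.002, 0.739, 0.673, -0.001]
wrist_force: [-2.0, -3.7, 12.9]
opening: 0.207
```

Emit:
{"api": "apply_moves", "payload": {"plan": [{"translation":[0.0003,0,0.0033],"angular":[0,0,0],"hand":0.005},{"translation":[0,0,0],"angular":[0,0,0],"hand":0.005}]}}

```text
time_s: 24.05
eef_pos: [0.5753, -0.2291, 0.1175]
eef_rot: [0.002, 0.739, 0.673, -0.001]
wrist_force: [-0.5, -3.1, 11.3]
opening: 0.204
```

```bash
python3 - <<'E'
from h import *
from bench import ctrl
import pickle
o=ctrl.get_obs();print(o["time_s"],o["eef_pos"],o["wrist_force"],theta(o))
c=ctrl.camera("wrist");crop(c,"w17",150,60,260,240,3)
cd=ctrl.camera("side");crop(cd,"d17",240,120,70,100,6)
cs=ctrl.camera("scene");crop(cs,"s17",270,170,80,80,8)
pickle.dump((o,c,cs,cd),open("c17.pkl","wb"))
E
```

```text
24.05 [ 0.57531779 -0.22908935  0.11747743] [-0.54488094 -3.08687274 11.33051756] (np.float64(0.88003205291833), np.float64(0.16598596519722014), np.float64(0.00012006109328766573))
```

View pics/w17.png

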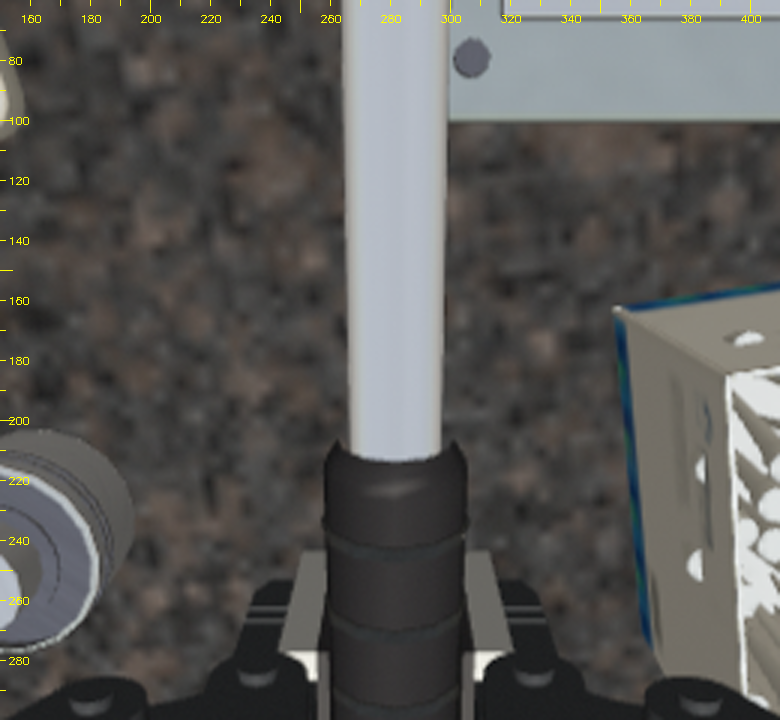

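View pics/d17.png

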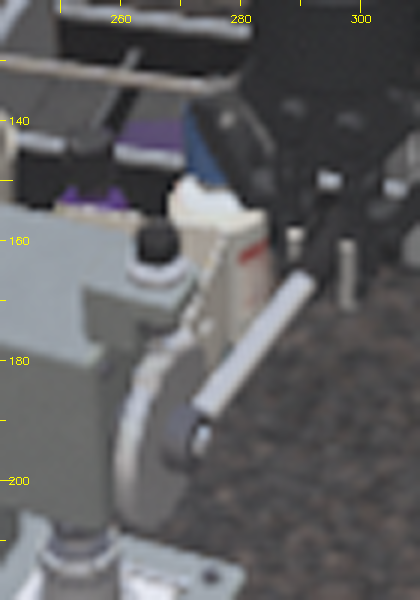

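```bash
python3 - <<'E'
from h import *
import pickle
o,c,cs,cd=pickle.load(open("c17.pkl","rb"))
G=lambda t,r:grip(t,-.061,r)+.019*YD
for t in(.78,.82,.86,.9,.94):
    a=.75-t; top=G(t,.129)+.006*(np.array([0,0,1])*np.cos(a)+YD*np.sin(a))
    print(t,proj(cd,G(t,.129)).round(1),proj(c,top).round(1),proj(c,G(t,.129)).round(1))
E
```

```text
0.78 [289.1 164.4] [282.1 222. ] [282.  216.2]
0.82 [289. 166.] [282.1 217.3] [282.  211.3]
0.86 [288.9 167.7] [282.  212.5] [281.9 206.4]
0.9 [288.8 169.4] [281.9 207.5] [281.8 201.4]
0.94 [288.7 171.1] [281.9 202.5] [281.8 196.3]
```

View pics/s17.png

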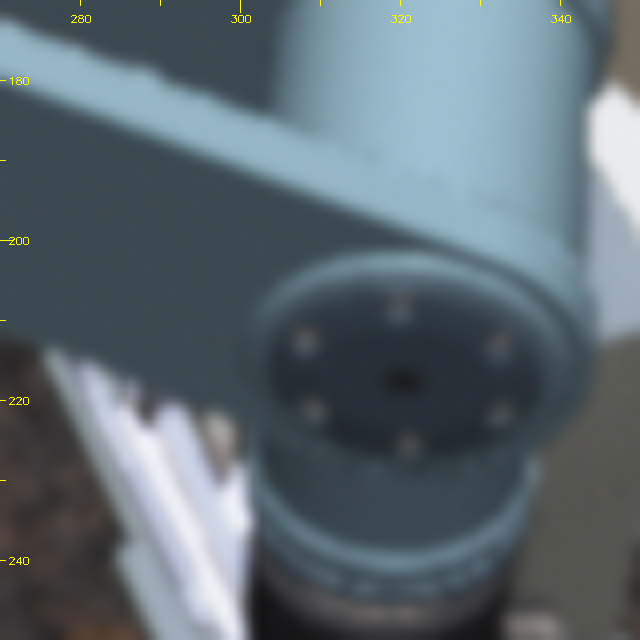

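Emit:
{"api": "apply_moves", "payload": {"plan": [{"translation":[0.0004,0,0.0033],"angular":[0,0,0],"hand":0.005},{"translation":[0,0,0],"angular":[0,0,0],"hand":0.005}]}}

```text
time_s: 24.45
eef_pos: [0.5754, -0.2286, 0.114]
eef_rot: [0.002, 0.739, 0.673, -0.001]
wrist_force: [0.2, -4.6, 10.0]
opening: 0.201
```

Emit:
{"api": "apply_moves", "payload": {"plan": [{"translation":[0.0004,0,0.0033],"angular":[0,0,0],"hand":0.005},{"translation":[0,0,0],"angular":[0,0,0],"hand":0.005}]}}

```text
time_s: 24.7
eef_pos: [0.5754, -0.2282, 0.1105]
eef_rot: [0.002, 0.739, 0.673, -0.001]
wrist_force: [-0.1, -4.6, 8.6]
opening: 0.207
```

Emit:
{"api": "apply_moves", "payload": {"plan": [{"translation":[0.0004,0,0.0033],"angular":[0,0,0],"hand":0.005},{"translation":[0,0,0],"angular":[0,0,0],"hand":0.005}]}}

```text
time_s: 24.95
eef_pos: [0.5755, -0.2277, 0.1075]
eef_rot: [0.002, 0.739, 0.673, -0.001]
wrist_force: [-0.7, -4.5, 11.1]
opening: 0.201
```

```bash
python3 - <<'E'
from h import *
from bench import ctrl
import pickle
o=ctrl.get_obs();print(o["time_s"],o["eef_pos"],o["wrist_force"],theta(o))
c=ctrl.camera("wrist");crop(c,"w18",150,60,260,240,3)
cd=ctrl.camera("side");crop(cd,"d18",240,130,80,100,7)
pickle.dump((o,c,cd),open("c18.pkl","wb"))
G=lambda t,r:grip(t,-.061,r)+.019*YD
for t in(.82,.86,.9,.94,.98):
    a=.75-t; top=G(t,.129)+.006*(np.array([0,0,1])*np.cos(a)+YD*np.sin(a))
    print(t,proj(cd,G(t,.129)).round(1),proj(c,top).round(1))
E
```

```text
24.95 [ 0.57548431 -0.22766435  0.10748511] [-0.68181526 -4.50879932 11.13366153] (np.float64(0.9408063380636777), np.float64(0.16617402771178086), np.float64(0.00015640138462948898))
0.82 [289. 166.] [282.2 230.6]
0.86 [288.9 167.7] [282.1 224.8]
0.9 [288.8 169.4] [282.  218.9]
0.94 [288.7 171.1] [282. 213.]
0.98 [288.5 172.8] [281.9 207.2]
```

View pics/w18.png

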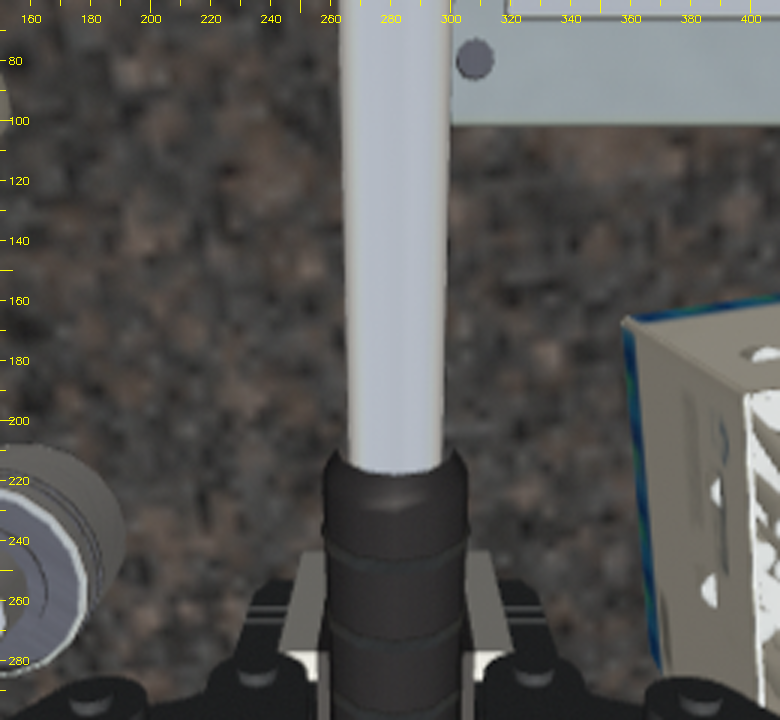

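View pics/d18.png

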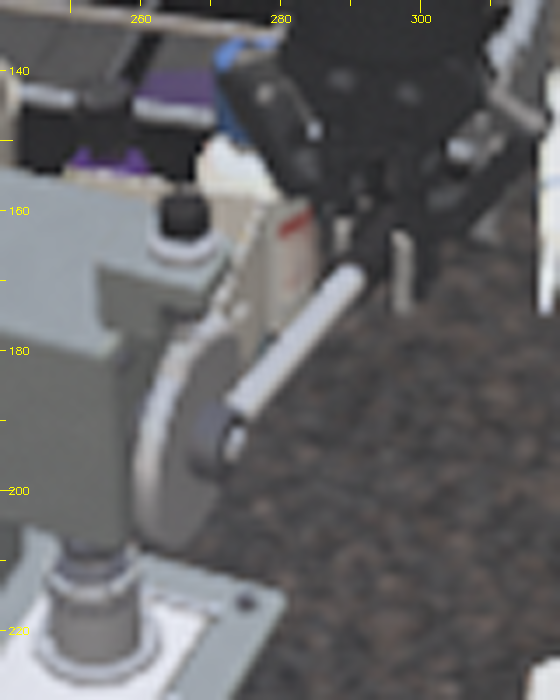

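Emit:
{"api": "apply_moves", "payload": {"plan": [{"translation":[0.0001,0,0.001],"angular":[0,0,0],"hand":0.005},{"translation":[0,0,0],"angular":[0,0,0],"hand":0.005},{"translation":[0,0,0],"angular":[0,0,0],"hand":0.005},{"translation":[0,0,0],"angular":[0,0,0],"hand":0.005},{"translation":[0,0,0],"angular":[0,0,0],"hand":0.005},{"translation":[0,0,0],"angular":[0,0,0],"hand":0.005}]}}

```text
time_s: 25.8
eef_pos: [0.5755, -0.2275, 0.1067]
eef_rot: [0.002, 0.739, 0.673, -0.001]
wrist_force: [-1.2, -3.3, 10.9]
opening: 0.204
```

```bash
python3 - <<'E'
from h import *
from bench import ctrl
o=ctrl.get_obs();print(o["time_s"],o["eef_pos"],np.abs(o["dq"]).max(),o["wrist_force"],theta(o))
E
```

```text
25.8 [ 0.57548296 -0.22751645  0.10669097] 0.002184658727233118 [-1.20181148 -3.27634288 10.91341654] (np.float64(0.9456659594330167), np.float64(0.16618241370068718), np.float64(0.00014106091220188405))
```

It is steady, so I'm handing in.

```bash
python3 - <<'E'
from bench import ctrl
print(ctrl.hand_in())
o=ctrl.get_obs();print(o["time_s"],o["eef_pos"],o["wrist_force"])
E
```

```text
the job is handed in; nothing more can be done
None
the job is handed in; nothing more can be done
```

I stood the slim die in the ring, let go of it and pushed the table home by its knob. I then drew the lever down past the 4th click and handed in at 25.8 s, still holding it; no verdict was reported.

- **Die:** the picture after letting go showed it upright inside the ring. The later side views showed it still upright under the ram. The force of the ram on it was not measured directly; from the spring figures it should be about 24 N.
- **Table:** I pushed until it stopped moving with about 11 N of resistance, after 148 mm of travel from its nearly-out start.
- **Lever:** the two readings of its angle disagree slightly:
  - Where the pull peaked and eased, and where the rod meets the grip in the wrist picture, both put it at about 0.90–0.91 rad.
  - The hand position gives 0.946 rad, probably because the grip gives a little.
  - Both lie between the 4th click and the 5th (0.85–1.02 rad).
- **Holding:** over the last second or so the hand stayed still and the upward force on it stayed near 11 N.
- **Wide die:** the arm did not go near it. I did not re-measure its position at the end, but nothing in the pictures suggested it had moved.

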